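# Get the watchmaker's bench ready for the next watch

### The job

Get the bench ready to work on the wristwatch: first put a glass bell over every open movement on the bench, where it stands, so that each stands flat on the bench with the movement inside, and only then draw the lamp by its knob until its head is centred over the wristwatch and leave it there. Put the hand tools that lie about on the bench into the tool tray, and set the lamp's dimmer lever to half, straight up. Leave the wristwatch, the loupe, the blower and the glass dish where they are.

Things in the scene. Friction and masses are not known exactly. Their poses are not given: they have to be found in the camera images.
- bell1: a clear glass dust bell, open underneath: outer diameter 96, wall 3, domed body 50 high, on top a glass knob (neck diameter 16, head diameter 26 from 68 to 78 above the foot), 84 high in all, about 180 g. Origin: centre of its foot; z up along its axis. It is lifted by the knob, gripped about 74 above the foot. It starts on a 3 mm thick blue felt mat
- bell2: a clear glass dust bell, open underneath: outer diameter 96, wall 3, domed body 50 high, on top a glass knob (neck diameter 16, head diameter 26 from 68 to 78 above the foot), 84 high in all, about 180 g. Origin: centre of its foot; z up along its axis. It is lifted by the knob, gripped about 74 above the foot. It starts on a 3 mm thick blue felt mat
- bell3: a clear glass dust bell, open underneath: outer diameter 96, wall 3, domed body 50 high, on top a glass knob (neck diameter 16, head diameter 26 from 68 to 78 above the foot), 84 high in all, about 180 g. Origin: centre of its foot; z up along its axis. It is lifted by the knob, gripped about 74 above the foot. It starts on a 3 mm thick blue felt mat
- movement1: an open watch movement (brass disc, steel bridges) clamped in a low round grey movement holder: diameter 58, 25 high. Loose on the bench top. Origin: centre of its underside. There may be two or three movements on the bench; the places change. May be absent
- movement2: an open watch movement (brass disc, steel bridges) clamped in a low round grey movement holder: diameter 58, 25 high. Loose on the bench top. Origin: centre of its underside. There may be two or three movements on the bench; the places change. May be absent
- movement3: an open watch movement (brass disc, steel bridges) clamped in a low round grey movement holder: diameter 58, 25 high. Loose on the bench top. Origin: centre of its underside. There may be two or three movements on the bench; the places change. May be absent
- watch: the next job: a complete steel wristwatch, its bracelet closed round a grey cushion, black dial upward; cushion 62 x 70 x 44, 55 high with the watch. Loose on the bench top. Origin: centre of the cushion's underside. It stands at one of the same four places as the movements, in a row across the bench about 160 apart
- tweezers: steel tweezers lying flat, 131 long, about 13 wide over both rigid legs at the middle, 9 high, 30 g. Origin: underside, at mid-length (grip there across the legs); x along the tweezers to the tips (tips at x = +66), z up when lying. May be absent
- screwdriver: watchmaker's screwdriver lying flat, 120 long: round handle diameter 10 with square black swivel head (x -60 to -46) and square anti-roll collar (x +10 to +16), both 13 wide and high, so the handle's axis is 6.5 above the bench; thin blade to x = +60; 35 g. Origin: underside; grip the handle at x = -15; x along the tool to the blade, z up when lying. May be absent
- case_knife: watch case knife lying flat, 130 long: flat wooden handle 85 x 15 x 12 (x -65 to +20) and a short flat steel blade 10 wide to x = +65; 40 g. Origin: underside; grip the handle across at x = -20; x along the tool to the blade, z up when lying. May be absent
- tray: the tool tray, an open wooden tray fixed to the bench: 180 (x) x 140 (y) x 15 high outside, walls and floor 5 thick. Origin: centre of its underside, z up
- lamp_knob (a point): middle of the grip on the bench lamp's head, 235 above the bench: an upright grey cylinder, diameter 24, reaching up to 255, with a flange of diameter 34 at its foot up to 205. Below it the black domed head, diameter 150, 150 to 199 above the bench. Drawn level by the grip with about 2 to 6 N it goes in any direction, its height unchanged, and stays where it is left. It starts parked at the right
- dimmer_knob (a point): centre of the black knob at the end of the dimmer lever, 75 from the pivot: a cylinder of diameter 22 and length 30, lying along the dimmer's y. The lever swings in the dimmer's x-z plane
- dimmer (a joint): angle of the dimmer lever in rad: 0 = off (leans back 0.8 rad towards the robot), 0.8 = half (straight up), 1.6 = full (leans 0.8 rad away). Moves with about 2 N at the knob and stays where it is left
- dimmer_base: the lamp's dimmer: a black box 125 (x) x 75 (y) x 30 high, fixed to the bench, white tick marks along its top (the middle one of five is half). Origin: centre of its underside; x is the direction in which the lever is pushed to brighten, away from the robot; z up. The lever's pivot is level, along y, 30 above the underside over the origin
- loupe: a black eye loupe, diameter 38, 34 high, on the bench behind the row. Origin: centre of its underside. Not part of the job: leave it standing where it is
- blower: a black rubber dust blower standing on end, diameter 58, 100 high, behind the row. Origin: centre of its underside. Not part of the job: leave it standing where it is
- dish: a round glass dish with lid, diameter 72, 20 high, behind the row. Origin: centre of its underside. Not part of the job: leave it standing where it is
- lamp_bar (a point): point on the axis of the lamp's second arm, 100 from the axis of the knob, 195 above the bench: a level black bar, diameter 16, from the head to the elbow 500 away. A like arm, 20 higher, goes on from the elbow to the post at the bench's right edge. Both pivots are upright and stiff; both arms follow when the head is drawn. The elbow is beyond the far side (+x) and stays on that side

How it is judged (in metres and radians):
On the way, in this order (a step that is already met when the one before it is completed fails the run):
1. every open movement is under a glass bell that stands flat on the bench (((horizontal distance between bell1 and movement1 below 0.02 m and height (world z) of bell1 below 0.006 m and angle between bell1's own z axis and vertical below 0.08 rad) or (horizontal distance between bell2 and movement1 below 0.02 m and height (world z) of bell2 below 0.006 m and angle between bell2's own z axis and vertical below 0.08 rad) or (horizontal distance between bell3 and movement1 below 0.02 m and height (world z) of bell3 below 0.006 m and angle between bell3's own z axis and vertical below 0.08 rad)) and ((horizontal distance between bell1 and movement2 below 0.02 m and height (world z) of bell1 below 0.006 m and angle between bell1's own z axis and vertical below 0.08 rad) or (horizontal distance between bell2 and movement2 below 0.02 m and height (world z) of bell2 below 0.006 m and angle between bell2's own z axis and vertical below 0.08 rad) or (horizontal distance between bell3 and movement2 below 0.02 m and height (world z) of bell3 below 0.006 m and angle between bell3's own z axis and vertical below 0.08 rad)) and ((horizontal distance between bell1 and movement3 below 0.02 m and height (world z) of bell1 below 0.006 m and angle between bell1's own z axis and vertical below 0.08 rad) or (horizontal distance between bell2 and movement3 below 0.02 m and height (world z) of bell2 below 0.006 m and angle between bell2's own z axis and vertical below 0.08 rad) or (horizontal distance between bell3 and movement3 below 0.02 m and height (world z) of bell3 below 0.006 m and angle between bell3's own z axis and vertical below 0.08 rad))), for 0.2 s.
2. the lamp head is centred over the wristwatch (horizontal distance between lamp_knob and watch below 0.03 m), for 0.2 s.
At the end, for the whole second after the job is handed in: Each movement is under an upright bell flat on the bench (centres within 20 mm), moved under 50 mm; each tool lies flat in the tray; lamp knob within 30 mm of the watch centre; dimmer lever within 0.13 rad of straight up; watch upright; watch, loupe, blower and dish within 40 mm of their start (all of step 1 and x of tweezers in the frame of tray between -0.085 and 0.085 m and y of tweezers in the frame of tray between -0.065 and 0.065 m and z of each of tweezers, screwdriver, case_knife in the frame of tray below 0.022 m and angle between tweezers's own x axis and vertical between 1.49 and 1.65 rad and linear speed of each of tweezers, screwdriver, case_knife below 0.02 m/s and x of screwdriver in the frame of tray between -0.085 and 0.085 m and y of screwdriver in the frame of tray between -0.065 and 0.065 m and angle between screwdriver's own x axis and vertical between 1.49 and 1.65 rad and x of case_knife in the frame of tray between -0.085 and 0.085 m and y of case_knife in the frame of tray between -0.065 and 0.065 m and angle between case_knife's own x axis and vertical between 1.49 and 1.65 rad and horizontal distance between lamp_knob and watch below 0.03 m and value of joint dimmer between 0.67 and 0.93 rad and angle between watch's own z axis and vertical below 0.15 rad and distance of each of watch, loupe, blower, dish from where it was at the start of the episode below 0.04 m and distance of each of movement1, movement2, movement3 from where it was at the start of the episode below 0.05 m); the robot touches nothing.
It fails at once if the wristwatch or a bystander is knocked over or shoved away (distance of any of watch, loupe, blower, dish from where it was at the start of the episode above 0.06 m or angle between any of watch, loupe, blower, dish's own z axis and vertical above 0.6 rad).
Of movement1, movement2, movement3 only 2 to 3 are there at a start; the rules pass over those that are not, and their reading is None.
Of tweezers, screwdriver, case_knife only 2 to 3 are there at a start; the rules pass over those that are not, and their reading is None.
At some moment in a run one of bell1, bell2, bell3, tweezers, screwdriver, case_knife may be knocked a few centimetres aside while the robot is not near it.
Once in a run the grip may slacken for a moment while it holds something.
It also fails if it takes over 210 s, if anything falls off the work surface, if the arm or the gripper's body presses on something with over 40 N, if the wrist force passes 120 N, or if a joint passes its speed limit or range.

### The arm

A 6-joint arm with a two-finger parallel gripper is mounted at the origin on the work surface. World frame = base frame: x ahead of the robot, y to its left, z up, the work surface at z = 0. Lengths are in mm, angles in rad, forces in N, time in s.
With the tool pointing down it reaches from about 350 to 875 mm from the base axis. Payload 4.2 kg.
Tool frame: the origin (TCP) lies at the very end of the fingers, on their centre line; the grasp point (between the pads) lies 19 mm behind it; z points along the fingers, y is the line along which they close (so a half turn about z gives the same grasp; the last joint's range is limited). The gripper opens to 85 mm and grips with 20 to 120 N. Pads are 22 mm wide; open, the fingers measure 114 mm over their backs; the gripper's body (76 mm by 85 mm) begins 54 mm behind the grasp point. The pads swing forward as they close: fully open they stand 13 mm farther back than shut.
Start: joints at [-1.048, 0.385, 0.008, 0, -1.194, -0.259], TCP at [162.986, -603.353, 196.212] pointing down, gripper open.
Joint ranges: [-3.14, 3.14], [-1.21, 2.06], [-1.07, 1.41], [-3.16, 2.05], [-2.99, -0.16], [-3.1, 3.1]. Speed limits (rad/s): [2.79, 2.79, 3.14, 3.14, 3.14, 3.14].

### API

Orientations are given as a unit quaternion [x, y, z, w].
In Python, from bench import monitor, get_image, camera_info, job_done gives the robot as it stands.
- The arm moves only by the tool send_rows, never from a script. Its argument "series" is a list of rows, each a list of 3 entries, a list of its own where there are three numbers: the shift along the tool's x, y, z in mm, then the turn, a rotation vector about the tool's x, y, z in rad, then the finger opening in mm, from 0 to 85.4. A call has 1 to 8 rows; each row shifts and turns the commanded pose from where the row before left it, along the tool's axes as they then stand; what a row does not reach is not made up. A row lasts 1/10 s, in which the tool goes at most 50 mm and 8.59 degrees, less where a joint would pass 70% of its speed; a pose out of reach is approached as far as the arm can. A call with a gripper value outside its range is refused whole. The fingers move at their own pace and stop on an object; the grip force is fixed at half the most. Time passes only in rows, so rows that do not move let the fingers close. It gives the time, the measured TCP pose, the force, the opening and the grip force at its end, in the units of the state.
- monitor.read_state(): the state, without advancing time (a new reading comes with each control period).
- get_image(name): name is "scene" or "top" or "wrist"; returns the picture (400x640x3 uint8, red, green, blue); there is no depth.
- camera_info(name): a dict with "intrinsics" (3x3 intrinsics, pixels), "dist_coeffs" ([k1, k2, p1, p2, k3] as OpenCV has them; the pictures are not rectified), "R" (3x3) and "t" (3): a world point X has camera coordinates R X + t. Camera axes: x right, y down, z forward; pixel columns grow to the right and rows downward; lengths in mm; the calibration is good to about 2 mm. A picture is of the moment at which its call begins: read the wrist's pose just before it. camera_info takes no time and is no camera call; for the wrist camera it gives the pose at the moment of the call.
- job_done(): hands the job in; it is judged then, once.
The state is a dict: "clock": time; "joints": joint angles; "joint_vel": joint speeds; "joint_efforts": joint torques, N m; "position": TCP position; "ee_rot": TCP orientation; "contact_force": force on the tool from outside, world axes, zero at the start; "wrist_torque": the same for the moment, N m; "gripper_width": finger opening in mm; "grasp_force": force on a finger pad.
Only numpy, scipy, OpenCV 4.12 (cv2) and the standard library are available. Lean on these libraries where they do the work, as an engineer would, in place of code of your own. Each camera call takes 0.05 s, during which the arm holds its last target. There are 200 camera calls.

## Working session

There is one attempt and no reset: what is moved stays moved. The work goes in short steps, Python scripts to look and compute and a tool call to move; the robot and the scene stay as the last step left them, time stands still between calls to the robot, and variables do not carry over. Pictures are saved under pics/ and viewed, at most 14 in all, crops included, and the job is handed in when it is done.

Besides the shell and the picture viewer there is one more tool, called after ">>>" as name(argument=value, ...), one argument or row to a line, values as JSON. send_rows: Moves the arm, as the interface text tells. Its arguments: {"type":"object","properties":{"series":{"type":"array"}},"required":["series"]}

```bash
ls; mkdir -p pics; cat > h.py <<'E'
import numpy as np, cv2
from bench import monitor, get_image, camera_info, job_done
def snap(n,f):
    im=get_image(n); cv2.imwrite('pics/'+f,im[:,:,::-1]); return im
def world(n,uv,z,ci=None):
    ci=ci or camera_info(n); K=np.array(ci['intrinsics'],float);R=np.array(ci['R']);t=np.array(ci['t'])
    p=cv2.undistortPoints(np.array(uv,float).reshape(-1,1,2),K,np.array(ci['dist_coeffs'],float)).reshape(-1,2)
    d=np.c_[p,np.ones(len(p))]@R; c=-R.T@t; z=np.broadcast_to(z,len(p))
    return c+d*((z-c[2])/d[:,2])[:,None]
def proj(n,X,ci=None):
    ci=ci or camera_info(n);r,_=cv2.Rodrigues(np.array(ci['R']))
    return cv2.projectPoints(np.array(X,float).reshape(-1,1,3),r,np.array(ci['t'],float),np.array(ci['intrinsics'],float),np.array(ci['dist_coeffs'],float))[0].reshape(-1,2)
E
python3 - <<'E'
from h import *
for n in('top','scene'):
    snap(n,n+'0.png');ci=camera_info(n);print(n,-np.array(ci['R']).T@ci['t'],np.round(ci['R'],3).tolist(),np.round(ci['intrinsics'],1).tolist())
s=monitor.read_state();print(s)
E
```

```text
pics
top [ 313.87943439    9.3682644  1502.44183186] [[0.006, -1.0, -0.008], [-0.984, -0.004, -0.175], [0.175, 0.009, -0.984]] [[475.5, 0.0, 326.1], [0.0, 475.5, 196.0], [0.0, 0.0, 1.0]]
scene [1069.96824946  630.16311891  764.66665105] [[-0.77, 0.638, -0.001], [0.393, 0.472, -0.789], [-0.503, -0.608, -0.614]] [[391.6, 0.0, 314.3], [0.0, 391.6, 194.6], [0.0, 0.0, 1.0]]
{'clock': 0.1, 'joints': array([-1.04839580e+00,  3.85508770e-01,  6.78181625e-03, -4.59344565e-04,
       -1.19399313e+00, -2.58612985e-01]), 'joint_vel': array([ 0.00060769, -0.00018761,  0.00268004,  0.002293  ,  0.00109241,
       -0.00066546]), 'joint_efforts': array([-8.85699842e-05, -3.93318486e+01,  1.88930172e+01,  4.19805408e+00,
       -2.60316941e-03,  1.03031797e-05]), 'position': array([ 162.84102685, -602.81104965,  195.21741244]), 'ee_rot': array([-1.31427659e-01,  9.91325274e-01,  9.70728499e-04, -1.68739629e-04]), 'contact_force': array([ 0.10559924,  0.15683649, -0.65096252]), 'wrist_torque': array([ 0.02035438,  0.00584105, -0.02323826]), 'grasp_force': 0.0, 'gripper_width': 85.07662902020695}
```

View pics/top0.png

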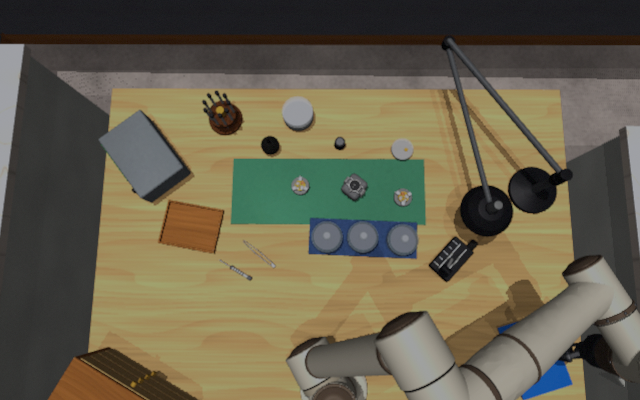

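View pics/scene0.png

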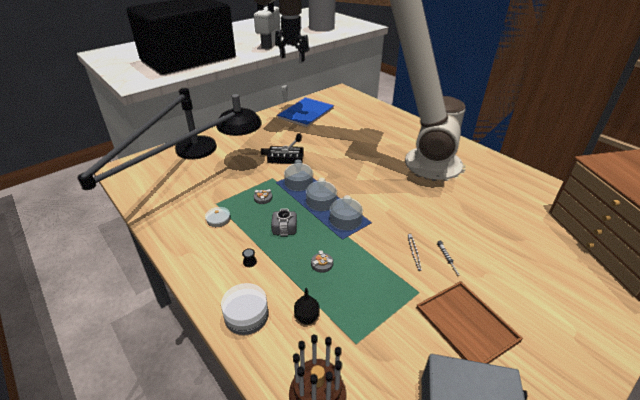

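Top picture: movements at (300,186) and (403,197), the watch at (354,187), bells at (326,237), (363,237) and (402,239), tweezers at (259,254), screwdriver at (236,270), tray at (192,227), dimmer at (453,258) and lamp knob at about (490,207). I'll measure next on an enlarged crop.

```bash
python3 - <<'E'
from h import *
im=cv2.imread('pics/top0.png')
cv2.imwrite('pics/c1.png',cv2.resize(im[170:290,155:315],None,fx=5,fy=5,interpolation=cv2.INTER_CUBIC)[:600,:800])
cv2.imwrite('pics/c2.png',cv2.resize(im[165:285,355:515],None,fx=5,fy=5,interpolation=cv2.INTER_CUBIC))
pts={'m1':(300,186,25),'m2':(403,197,25),'watch':(354,187,55),'b1':(326,237,70),'b2':(363,237,70),'b3':(402,239,70),'tw':(259,254,5),'sd':(236,270,6),'tray':(192,227,15),'lk':(497,205,255),'dim':(453,258,30)}
for k,v in pts.items(): print(k,world('top',[v[:2]],v[2])[0].round())
E
```

```text
m1 [609. 106.  25.]
m2 [ 575. -219.   25.]
watch [600. -64.  55.]
b1 [444.  22.  70.]
b2 [444. -89.  70.]
b3 [ 439. -206.   70.]
tw [395. 232.   5.]
sd [345. 303.   6.]
tray [478. 445.  15.]
lk [ 514. -432.  255.]
dim [ 385. -367.   30.]
```

View pics/c1.png

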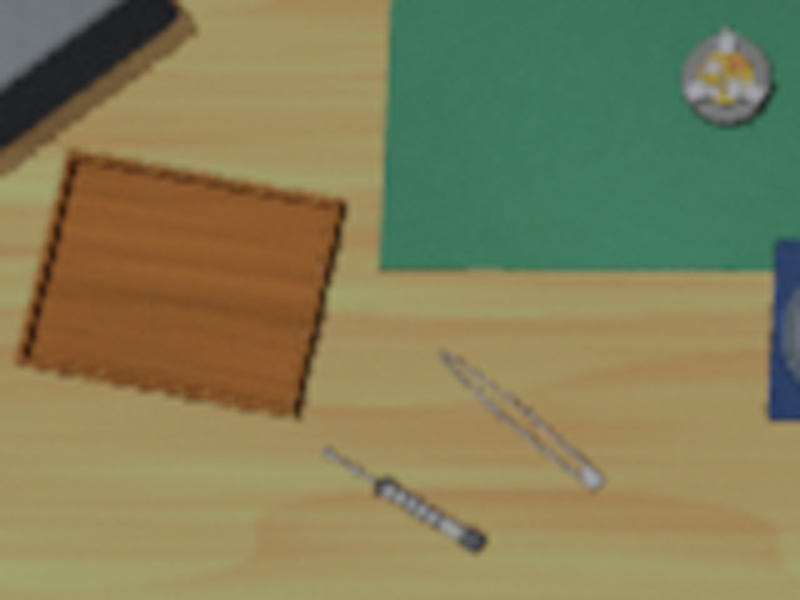

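View pics/c2.png

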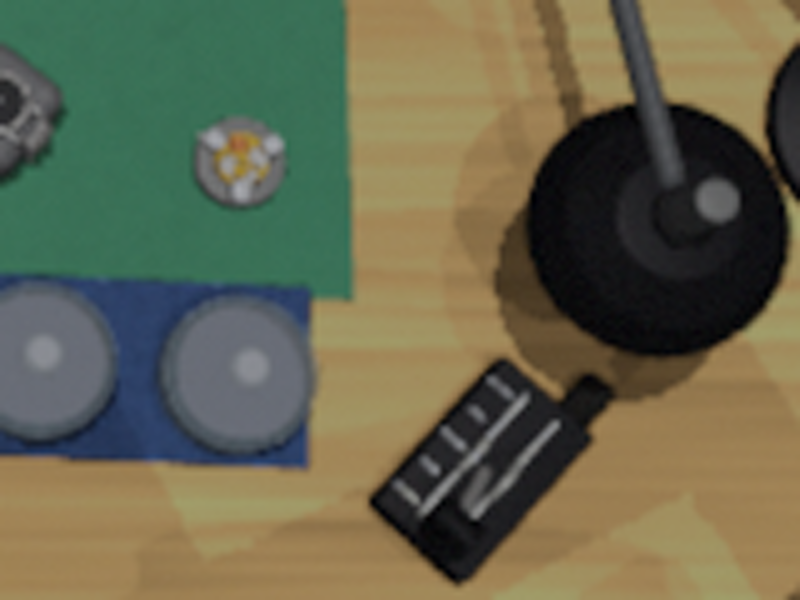

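Crops: tray corners at c1 (70,152), (343,203), (298,416), (22,362). The tweezers have their tips at (445,353) and butt at (597,482), the screwdriver its blade at (327,452) and head at (473,540). On the dimmer the lever leans back, with the knob at c2 (450,530). Now I'll rise and square the yaw.

>>> send_rows(
  series=[
    [[0,0,-40],[0,0,0.132],85],
    [[0,0,-40],[0,0,0.131],85],
    [[-30,30,-20],[0,0,0],85],
    [[-30,40,0],[0,0,0],85],
    [[-30,40,0],[0,0,0],85],
    [[-30,40,0],[0,0,0],85],
    [[-30,40,0],[0,0,0],85],
    [[-30,40,0],[0,0,0],85],
  ],
)

```text
clock: 0.9
position: [343.4, -371.3, 295.9]
ee_rot: [-0.0, 1.0, 0.0, -0.0]
contact_force: [1.2, 0.2, -0.0]
gripper_width: 85.2
grasp_force: 0.0
```

```bash
python3 - <<'E'
from h import *
o1=lambda u,v:(155+u/5-.4,170+v/5-.4); o2=lambda u,v:(355+u/5-.4,165+v/5-.4)
P=lambda k,uv,z: print(k,world('top',[uv],z)[0].round(1))
P('m1',o1(727,78),22);P('m2',o2(239,162),22);P('b3',o2(252,367),87);P('b2',o2(42,352),87)
for k,uv in {'tr1':(70,152),'tr2':(343,203),'tr3':(298,416),'tr4':(22,362)}.items():P(k,o1(*uv),15)
P('twtip',o1(445,353),4);P('twend',o1(597,482),4);P('sdtip',o1(327,452),6);P('sdend',o1(479,543),6)
for uv in [(502,358),(592,435),(460,583),(372,500)]:P('dim',o2(*uv),30)
P('dk',o2(450,530),90);P('lk',o2(718,200),255)
s=monitor.read_state();print(s['position'],s['ee_rot'],s['joints'].round(2))
im=snap('top','top1.png');snap('wrist','w1.png')
for k,uv in {'b1':(326,237),'b2':(363,237),'b3':(405,238),'w':(354,187)}.items():
  x,y=uv;cv2.imwrite('pics/%s.png'%k,0) if 0 else None
c=im[165:285,290:450,::-1]
a=cv2.resize(im[160:260,280:420,::-1],(800,571),interpolation=cv2.INTER_CUBIC);cv2.imwrite('pics/c3.png',a)
E
```

```text
m1 [612.1 106.2  22. ]
m2 [ 575.4 -217.8   22. ]
b3 [ 440.2 -212.8   87. ]
b2 [448.5 -88.1  87. ]
tr1 [563.8 524.   15. ]
tr2 [531.8 348.7  15. ]
tr3 [397.6 370.9  15. ]
tr4 [430.3 545.6  15. ]
twtip [438.1 282.6   4. ]
twend [358.2 184.6   4. ]
sdtip [375.8 353.9   6. ]
sdend [320.2 256.8   6. ]
dim [ 451.6 -376.2   30. ]
dim [ 404.5 -429.4   30. ]
dim [ 314.5 -345.    30. ]
dim [ 364.2 -293.2   30. ]
dk [ 345.  -325.9   90. ]
lk [ 514.8 -434.8  255. ]
[ 343.39839019 -371.27516434  295.93376451] [-2.77240327e-04  9.99999933e-01  1.98069561e-04 -1.30562690e-04] [-0.5   0.12 -0.1  -0.   -1.35 -1.07]
```

View pics/top1.png

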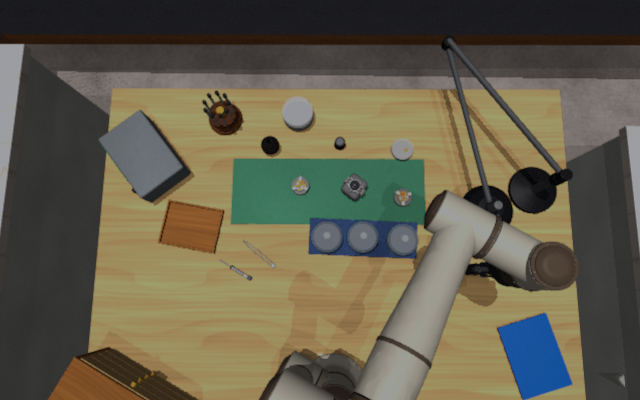

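View pics/w1.png

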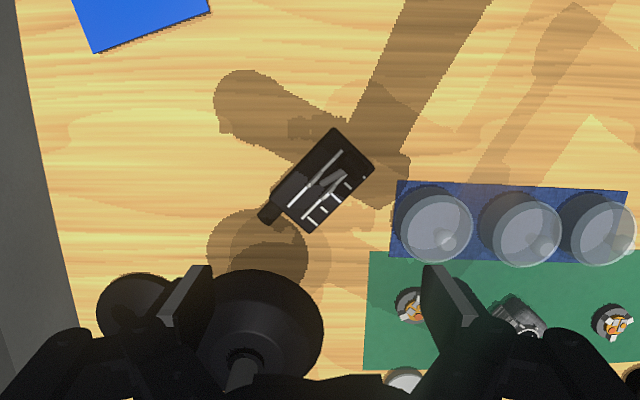

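Both pictures show the bench clear, no case knife, so two tools and two movements. Wrist picture: knobs at (447,240) and (543,239), movement at (411,305). I'll cross-check these with the wrist calibration.

```bash
python3 - <<'E'
from h import *
ci=camera_info('wrist');print((-np.array(ci['R']).T@ci['t']).round(),np.round(ci['R'],2).tolist())
for k,uv,z in (('b3',(447,240),84),('b2',(544,239),84),('m2',(411,305),22)):print(k,world('wrist',[uv],z)[0].round(1))
im=cv2.imread('pics/top1.png');
def blob(roi,lo):
  x0,y0,x1,y1=roi;g=cv2.cvtColor(im,cv2.COLOR_BGR2GRAY)[y0:y1,x0:x1].astype(float);w=np.clip(g-lo,0,None);yy,xx=np.mgrid[y0:y1,x0:x1];return (xx*w).sum()/w.sum(),(yy*w).sum()/w.sum()
for n,(x,y) in {'b1':(327,236),'b2':(363,235),'b3':(405,238)}.items():
  r=im[y-7:y+8,x-7:x+8];g=cv2.cvtColor(r,cv2.COLOR_BGR2GRAY);lo=np.percentile(g,85);uv=blob((x-7,y-7,x+8,y+8),lo);print(n,uv,world('top',[uv],86)[0].round(1))
# foot circle via saturation (grey vs blue)
cv2.imwrite('pics/c3.png',cv2.resize(im[165:265,300:425],None,fx=6,fy=6,interpolation=cv2.INTER_CUBIC))
E
```

```text
[ 271. -368.  474.] [[-0.01, 1.0, 0.0], [0.96, 0.01, 0.3], [0.3, 0.0, -0.96]]
b3 [ 438.4 -212.    84. ]
b2 [437.3 -91.7  84. ]
m2 [ 568.3 -227.9   22. ]
b1 (np.float64(326.35135135135135), np.float64(234.84684684684686)) [448.5  21.1  86. ]
b2 (np.float64(363.3132337246532), np.float64(234.931696905016)) [448.8 -89.1  86. ]
b3 (np.float64(404.85885885885887), np.float64(237.77177177177177)) [ 440.9 -212.5   86. ]
```

View pics/c3.png

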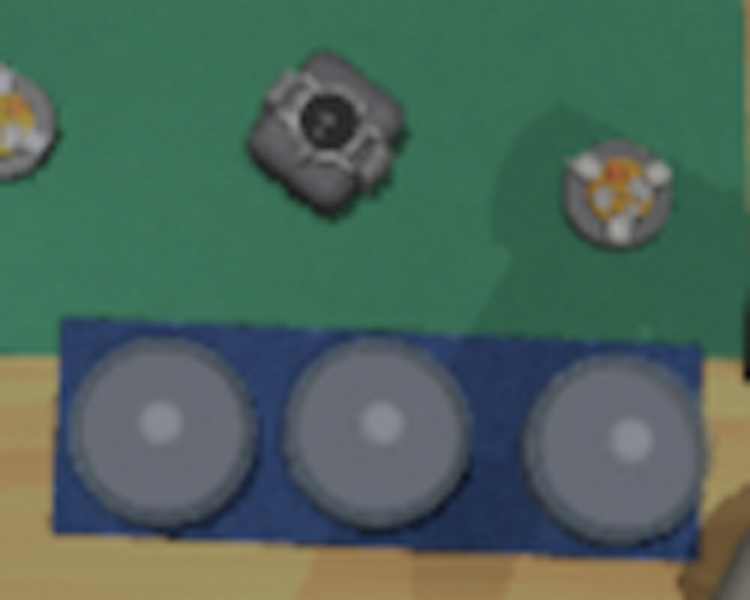

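Top gives b1 at (448,21), b3 at (440,-212), m1 at (612,106), m2 at (575,-218) and the watch near (605,-64). Foot rings and knobs agree. Going to pick b3.

>>> send_rows(
  series=[
    [[-24,40,0],[0,0,0],85],
    [[-24,40,0],[0,0,0],85],
    [[-24,40,0],[0,0,0],85],
    [[-25,39,0],[0,0,0],85],
    [[0,0,0],[0,0,0],85],
    [[0,0,45],[0,0,0],85],
    [[0,0,45],[0,0,0],85],
    [[0,0,40],[0,0,0],85],
  ],
)

```text
clock: 1.8
position: [438.6, -214.5, 164.3]
ee_rot: [0.0, 1.0, 0.0, -0.0]
contact_force: [1.1, 0.9, -0.1]
gripper_width: 84.7
grasp_force: 0.0
```

```bash
python3 - <<'E'
from h import *
s=monitor.read_state();print(s['position'],s['contact_force'])
snap('wrist','w2.png')
for X in ([440,-212,84],[440,-212,3],[575,-218,25]):print(proj('wrist',[X])[0].round())
E
```

```text
[ 438.60240233 -214.51843144  164.28126518] [ 1.06594631  0.85836294 -0.09944389]
[315. 207.]
[315. 182.]
[310. 318.]
```

View pics/w2.png

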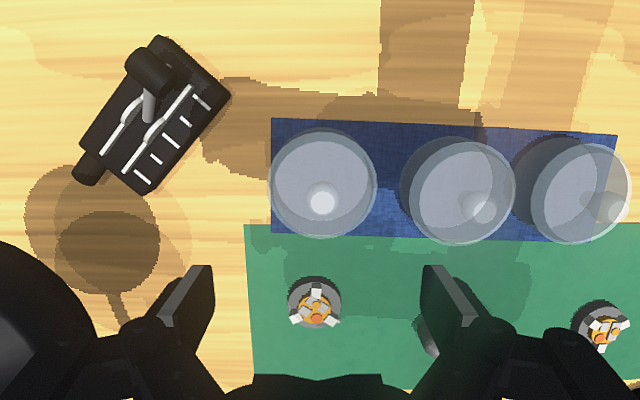

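Wrist picture: knob b3 at (322,201), movement m2 rim centre near (314,302), knob b2 at (484,208).

```bash
python3 - <<'E'
from h import *
s=monitor.read_state();print(s['position'],s['clock'])
for k,uv,z in (('b3',(322,201),84),('b2',(484,208),84),('m2',(314,304),22),('m2hub',(314,307),25),('b1',(610,208),84),('m1',(601,326),20),('mat',(272,118),3)):print(k,world('wrist',[uv],z)[0].round(1))
print(world('top',[(309.5,258),(416.7,258)],3).round(1), camera_info('wrist')['intrinsics'],camera_info('top')['dist_coeffs'],camera_info('wrist')['dist_coeffs'])
E
```

```text
[ 433.69408694 -212.94045991  157.3985771 ] 1.85
b3 [ 435.6 -206.8   84. ]
b2 [441.6 -85.5  84. ]
m2 [ 561.  -213.5   22. ]
m2hub [ 562.5 -213.5   25. ]
b1 [442.3  16.8  84. ]
m1 [597.7  99.2  20. ]
mat [ 380.5 -250.7    3. ]
[[ 383.6   74.1    3. ]
 [ 385.3 -261.     3. ]] [[359.40395511   0.         317.03314794]
 [  0.         359.40395511 201.77932368]
 [  0.           0.           1.        ]] [0.00181897 0.         0.         0.         0.        ] [-0.06404213  0.          0.          0.          0.        ]
```

>>> send_rows(
  series=[
    [[0,2,0],[0,0,0],85],
    [[0,0,30],[0,0,0],85],
    [[0,0,30],[0,0,0],85],
    [[0,0,30],[0,0,0],85],
    [[0,0,18],[0,0,0],85],
    [[0,0,0],[0,0,0],85],
    [[0,0,0],[0,0,0],85],
    [[0,0,0],[0,0,0],85],
  ],
)

```text
clock: 2.65
position: [441.7, -212.7, 60.5]
ee_rot: [-0.001, 1.0, -0.001, 0.002]
contact_force: [0.4, -0.1, -0.4]
gripper_width: 84.6
grasp_force: 0.0
```

```bash
python3 - <<'E'
from h import *
ci=camera_info('wrist');s=monitor.read_state();print(s['position'],s['contact_force'])
im=snap('wrist','w3.png')
print(proj('wrist',[s['position'],s['position']-[0,0,-26]],ci),proj('wrist',[[441,-210,84]],ci))
cv2.imwrite('pics/w3c.png',im[100:400,150:500,::-1])
E
```

```text
[ 441.69800118 -212.69879768   60.50678479] [ 0.39882018 -0.12412046 -0.36587092]
[[313.05263789 235.99895279]
 [312.40873801 257.7792859 ]] [[318.19454273 254.06795376]]
```

View pics/w3c.png

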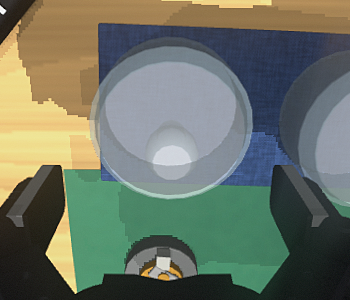

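The knob top shows at full-image (323,262), so the knob is at about (444,-208). A small correction, then close.

>>> send_rows(
  series=[
    [[-2,4,1],[0,0,0],85],
    [[0,0,0],[0,0,0],20],
    [[0,0,0],[0,0,0],20],
    [[0,0,0],[0,0,0],20],
    [[0,0,0],[0,0,0],20],
    [[0,0,0],[0,0,0],20],
    [[0,0,0],[0,0,0],20],
    [[0,0,0],[0,0,0],20],
  ],
)

```text
clock: 3.5
position: [441.6, -208.1, 57.2]
ee_rot: [-0.0, 1.0, 0.0, -0.0]
contact_force: [-0.8, -0.2, -0.6]
gripper_width: 20.1
grasp_force: 0.0
```

```bash
python3 - <<'E'
from h import *
s=monitor.read_state();print(s['position'],s['gripper_width'],s['grasp_force'])
im=snap('wrist','w4.png');t=snap('scene','s4.png')
a=im[80:400,120:520,::-1];b=cv2.resize(t[150:250,240:390,::-1],None,fx=2.6,fy=2.6)
H=np.zeros((320,800,3),np.uint8);H[:,:400]=a;H[:260,400:790]=b;cv2.imwrite('pics/m4.png',H)
E
```

```text
[ 441.62848754 -208.13190587   57.16865939] 20.076252139657623 0.0
```

View pics/m4.png

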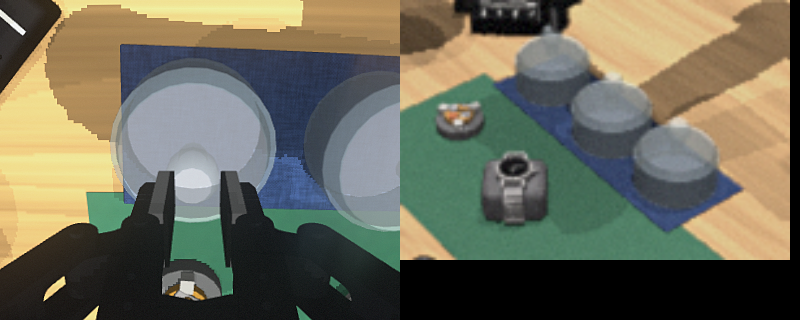

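```bash
python3 - <<'E'
from h import *
print(proj('scene',[[441,-208,84],[441,-208,0],[448,21,87],[448,-89,87],[441,-208,150]]).round())
s=monitor.read_state();print(s['joints'],s['position'],s['clock'])
im=cv2.imread('pics/s4.png');t=snap('top','t5.png')
H=np.zeros((400,800,3),np.uint8);H[:,:400]=im[50:250,200:400].repeat(2,0).repeat(2,1);H[:,400:]=t[110:310,300:500,::-1].repeat(2,0).repeat(2,1);cv2.imwrite('pics/m5.png',H)
E
```

```text
[[299. 161.]
 [299. 183.]
 [347. 196.]
 [321. 178.]
 [298. 143.]]
[-1.06972256e-01  3.12068106e-01 -5.07381991e-01  1.96087338e-05
 -7.51461221e-01 -1.46304419e+00] [ 441.63522914 -208.1469073    57.1788092 ] 3.6
```

View pics/m5.png

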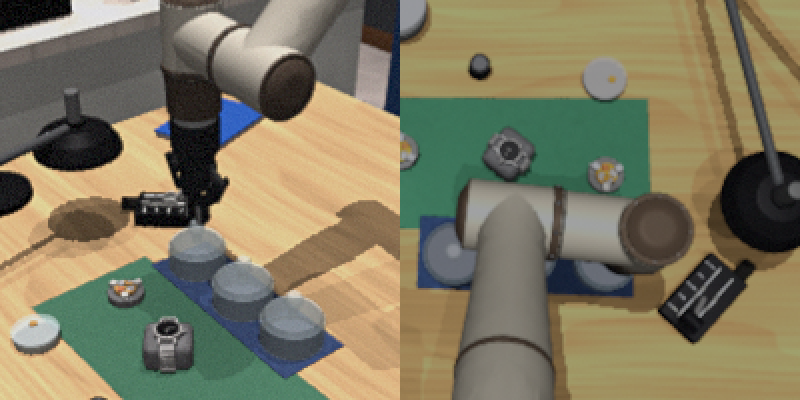

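Scene and wrist views agree that the fingertips end near z≈83, just above the knob head, with nothing touched. I'll open, go lower and close again while watching the force.

>>> send_rows(
  series=[
    [[0,0,0],[0,0,0],60],
    [[0,0,0],[0,0,0],60],
    [[-1,0,6],[0,0,0],60],
    [[0,0,6],[0,0,0],60],
    [[0,0,0],[0,0,0],60],
    [[0,0,0],[0,0,0],20],
    [[0,0,0],[0,0,0],20],
    [[0,0,0],[0,0,0],20],
  ],
)

```text
clock: 4.45
position: [443.1, -208.5, 45.7]
ee_rot: [-0.001, 1.0, -0.0, 0.0]
contact_force: [0.0, -0.8, 1.5]
gripper_width: 21.2
grasp_force: 55.3
```

>>> send_rows(
  series=[
    [[0,0,0],[0,0,0],20],
    [[0,0,0],[0,0,0],20],
  ],
)

```text
clock: 4.65
position: [443.0, -208.4, 45.6]
ee_rot: [-0.0, 1.0, -0.0, 0.0]
contact_force: [0.2, -2.4, 2.2]
gripper_width: 21.0
grasp_force: 54.4
```

Contact, but at 21 mm this is only the knob's rounded top. Going lower.

>>> send_rows(
  series=[
    [[0,0,0],[0,0,0],60],
    [[0,0,0],[0,0,0],60],
    [[0,0,5],[0,0,0],60],
    [[0,0,5],[0,0,0],60],
    [[0,0,0],[0,0,0],60],
    [[0,0,0],[0,0,0],22],
    [[0,0,0],[0,0,0],22],
    [[0,0,0],[0,0,0],22],
  ],
)

```text
clock: 5.45
position: [442.9, -208.2, 35.6]
ee_rot: [-0.0, 1.0, -0.0, 0.0]
contact_force: [0.5, 0.4, 1.3]
gripper_width: 23.2
grasp_force: 56.5
```

>>> send_rows(
  series=[
    [[0,0,0],[0,0,0],20],
    [[0,0,0],[0,0,0],20],
  ],
)

```text
clock: 5.65
position: [442.9, -208.2, 35.5]
ee_rot: [-0.0, 1.0, -0.0, 0.0]
contact_force: [-1.0, -0.3, 2.8]
gripper_width: 23.1
grasp_force: 58.8
```

```bash
python3 - <<'E'
from h import *
s=monitor.read_state();print(s['position'],s['gripper_width'],s['grasp_force'])
im=snap('wrist','w6.png');t=snap('scene','s6.png')
a=im[150:350,220:420,::-1].repeat(2,0).repeat(2,1);b=cv2.resize(t[120:200,260:340,::-1],None,fx=5,fy=5)
cv2.imwrite('pics/m6.png',np.hstack([a,b]))
E
```

```text
[ 442.94328829 -208.20591106   35.53934324] 23.05754462089568 58.780716327019036
```

View pics/m6.png

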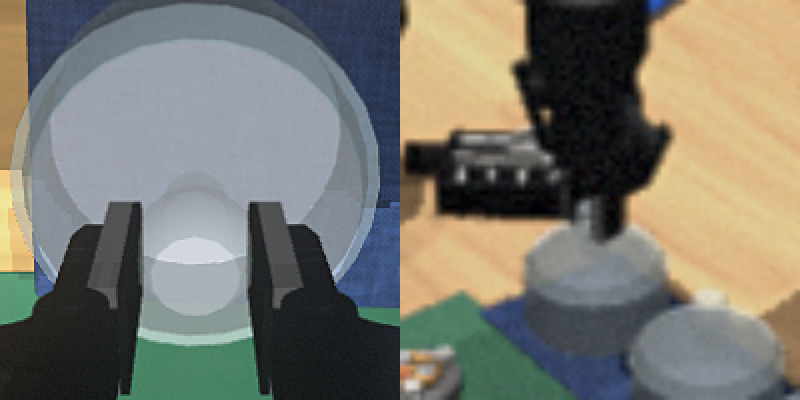

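The knob head sits centred between the pads at mid-pad height, so the grip is good. TCP readings run about 23 mm below the visible tips, which I'll allow for. Now lift and carry to m2 (574,-217).

>>> send_rows(
  series=[
    [[0,0,-20],[0,0,0],20],
    [[0,0,-40],[0,0,0],20],
    [[-26,-2,0],[0,0,0],20],
    [[-26,-2,0],[0,0,0],20],
    [[-26,-2,0],[0,0,0],20],
    [[-26,-2,0],[0,0,0],20],
    [[-26,-1,0],[0,0,0],20],
    [[0,0,0],[0,0,0],20],
  ],
)

```text
clock: 6.55
position: [575.1, -216.9, 93.7]
ee_rot: [-0.001, 1.0, -0.0, 0.0]
contact_force: [-1.2, -0.5, -1.1]
gripper_width: 23.0
grasp_force: 59.5
```

>>> send_rows(
  series=[
    [[0,0,0],[0,0,0],20],
    [[0,0,0],[0,0,0],20],
    [[0,0,0],[0,0,0],20],
  ],
)

```text
clock: 6.85
position: [571.6, -216.9, 95.0]
ee_rot: [-0.0, 1.0, 0.0, -0.0]
contact_force: [-0.0, -1.1, -1.7]
gripper_width: 22.9
grasp_force: 59.5
```

```bash
python3 - <<'E'
from h import *
s=monitor.read_state();print(s['position'],s['gripper_width'],s['grasp_force'],s['contact_force'])
im=snap('wrist','w7.png');t=snap('scene','s7.png')
print(proj('wrist',[[574,-217,22]])[0]-[220,120])
a=im[120:320,220:420,::-1].repeat(2,0).repeat(2,1);b=cv2.resize(t[130:230,230:330,::-1],None,fx=4,fy=4)
cv2.imwrite('pics/m7.png',np.hstack([a,b]))
# orange of movement, HSV
for n,i in(('wrist',im),('scene',t)):
  h=cv2.cvtColor(i,cv2.COLOR_RGB2HSV);print(n)
E
```

```text
[ 571.61091419 -216.94092774   95.0283906 ] 22.91386094674551 59.500429700128734 [-0.04002863 -1.06879492 -1.70399763]
[94.10745872 79.71803228]
wrist
scene
```

View pics/m7.png

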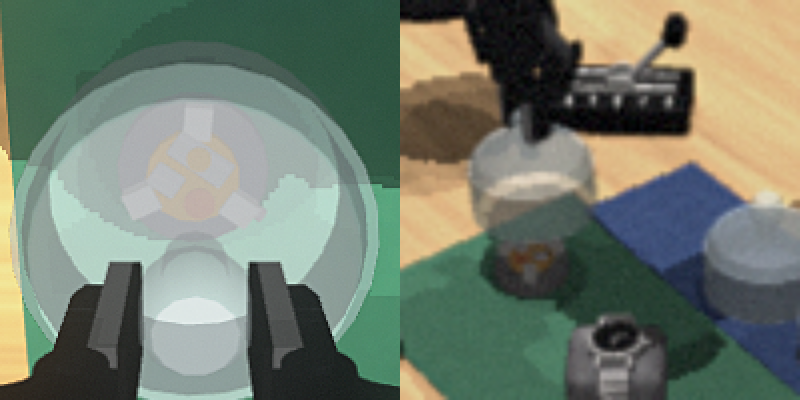

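Through the bell the movement is at zoom (193,167), about 3 mm to +x of the bell axis. I'll correct by 3 mm and lower.

>>> send_rows(
  series=[
    [[-3,1,0],[0,0,0],20],
    [[0,0,15],[0,0,0],20],
    [[0,0,15],[0,0,0],20],
    [[0,0,15],[0,0,0],20],
    [[0,0,10],[0,0,0],20],
    [[0,0,5],[0,0,0],20],
    [[0,0,0],[0,0,0],20],
    [[0,0,0],[0,0,0],20],
  ],
)

```text
clock: 7.75
position: [576.2, -216.2, 35.8]
ee_rot: [-0.001, 1.0, -0.0, 0.001]
contact_force: [0.5, -0.1, -1.7]
gripper_width: 22.8
grasp_force: 59.5
```

>>> send_rows(
  series=[
    [[0,0,1],[0,0,0],20],
    [[0,0,1],[0,0,0],20],
    [[0,0,0],[0,0,0],20],
  ],
)

```text
clock: 8.05
position: [575.8, -216.0, 33.4]
ee_rot: [-0.0, 1.0, -0.0, 0.0]
contact_force: [0.2, 0.1, -2.3]
gripper_width: 23.3
grasp_force: 59.5
```

>>> send_rows(
  series=[
    [[0,0,1],[0,0,0],20],
    [[0,0,0.5],[0,0,0],20],
    [[0,0,0],[0,0,0],60],
    [[0,0,0],[0,0,0],60],
    [[0,0,0],[0,0,0],60],
    [[0,0,-20],[0,0,0],60],
    [[0,0,-40],[0,0,0],60],
    [[0,0,-40],[0,0,0],60],
  ],
)

```text
clock: 8.85
position: [575.1, -216.0, 132.1]
ee_rot: [-0.0, 1.0, 0.0, -0.001]
contact_force: [0.8, -0.7, 0.7]
gripper_width: 60.1
grasp_force: 0.0
```

>>> send_rows(
  series=[
    [[22,40,0],[0,0,0],60],
    [[22,40,0],[0,0,0],60],
    [[21,40,0],[0,0,0],60],
    [[21,39,0],[0,0,0],60],
    [[21,39,0],[0,0,0],60],
    [[21,39,0],[0,0,0],60],
    [[0,0,0],[0,0,0],60],
    [[0,0,0],[0,0,0],60],
  ],
)

```text
clock: 9.65
position: [447.5, 21.9, 132.2]
ee_rot: [-0.002, 1.0, 0.0, 0.001]
contact_force: [0.2, -0.1, 0.1]
gripper_width: 60.2
grasp_force: 0.0
```

```bash
cat >> h.py <<'E'
def knob(n,uv,r,z,ci):
    return world(n,[uv],z,ci)[0]
E
python3 - <<'E'
from h import *
ci=camera_info('wrist');s=monitor.read_state();print(s['position'],s['joint_vel'].round(2))
im=snap('wrist','w8.png')
p=proj('wrist',[[448,21,84]],ci)[0];print(p)
g=cv2.cvtColor(im,cv2.COLOR_RGB2GRAY);x,y=p.round().astype(int)
print(g[y-28:y+29:4,x-28:x+29:4])
t=snap('top','t8.png');tg=cv2.cvtColor(t,cv2.COLOR_RGB2GRAY)
p=proj('top',[[576,-216,84]])[0];print(p);x,y=p.round().astype(int);print(tg[y-5:y+6,x-6:x+7])
E
```

```text
[447.47334549  21.88749763 132.18838846] [-0.04  0.02  0.02  0.   -0.    0.  ]
[312.47910519 208.56065622]
[[150 154 150 153 152 151 153 153 152 151 153 153 155 155 153]
 [151 154 152 152 151 151 154 153 152 151 150 151 151 154 152]
 [152 152 152 153 153 155 154 152 152 145 154 153 152 153 150]
 [154 151 153 152 151 153 147 146 147 154 145 147 154 154 154]
 [153 155 154 153 153 144 151 163 165 168 165 156 150 154 155]
 [154 154 155 154 153 157 162 170 173 175 175 171 165 150 154]
 [154 155 154 154 150 160 171 201 203 202 202 184 172 157 153]
 [151 152 153 153 155 165 203 201 202 202 203 202 174 164 154]
 [152 153 150 152 153 167 202 202 201 202 202 201 195 163 153]
 [155 153 153 154 154 164 202 201 202 202 203 202 187 159 155]
 [127 142 155 152 154 157 199 203 203 201 203 203 168 152 153]
 [135 137 128 152 153 152 158 193 204 203 207 169 152 154 155]
 [135 134 134 137 137 142 146 152 156 154 152 161 153 135 136]
 [135 133 136 138 136 135 134 136 135 135 138 137 135 135 139]
 [137 132 134 135 136 136 139 134 136 136 138 138 138 136 135]]
[404.86017536 193.24515361]
[[114 113 115 114 114 115 114 113 112 114 112 105  99]
 [114 115 116 116 115 115 114 114 115 114 113 111 107]
 [116 116 116 116 116 117 117 116 115 113 113 113 113]
 [119 118 117 118 122 126 131 131 125 118 115 115 113]
 [125 120 119 121 129 139 143 144 140 130 121 121 116]
 [126 121 117 124 136 145 145 146 146 142 129 124 119]
 [123 119 116 126 138 145 146 147 146 144 131 123 121]
 [121 118 116 124 136 145 147 147 146 142 127 120 116]
 [121 120 116 118 129 139 143 144 141 134 120 116 113]
 [122 123 119 114 117 128 134 134 131 123 114 116 115]
 [123 125 120 114 113 116 118 121 123 120 114 117 114]]
```

Bell b3's knob in the top picture is where it was placed. b1's knob measures at about (451,25). Pick b1.

>>> send_rows(
  series=[
    [[-4,3,20],[0,0,0],60],
    [[0,0,30],[0,0,0],60],
    [[0,0,30],[0,0,0],60],
    [[0,0,16],[0,0,0],60],
    [[0,0,0],[0,0,0],60],
    [[0,0,0],[0,0,0],20],
    [[0,0,0],[0,0,0],20],
    [[0,0,0],[0,0,0],20],
  ],
)

```text
clock: 10.55
position: [452.6, 23.8, 37.0]
ee_rot: [-0.0, 1.0, 0.0, 0.001]
contact_force: [0.4, -1.7, 1.3]
gripper_width: 22.7
grasp_force: 58.7
```

>>> send_rows(
  series=[
    [[0,0,0],[0,0,0],20],
    [[0,0,0],[0,0,0],20],
    [[0,0,0],[0,0,0],20],
  ],
)

```text
clock: 10.85
position: [452.6, 23.9, 36.9]
ee_rot: [-0.001, 1.0, 0.0, 0.001]
contact_force: [0.5, -4.1, 5.9]
gripper_width: 23.1
grasp_force: 59.0
```

>>> send_rows(
  series=[
    [[0,0,-20],[0,0,0],20],
    [[0,0,-40],[0,0,0],20],
    [[-26,14,0],[0,0,0],20],
    [[-27,14,0],[0,0,0],20],
    [[-27,14,0],[0,0,0],20],
    [[-27,14,0],[0,0,0],20],
    [[-27,14,0],[0,0,0],20],
    [[-26,14,0],[0,0,0],20],
  ],
)

```text
clock: 11.65
position: [611.6, 108.8, 94.8]
ee_rot: [-0.0, 1.0, 0.0, -0.001]
contact_force: [0.8, 0.4, -1.8]
gripper_width: 22.8
grasp_force: 59.4
```

>>> send_rows(
  series=[
    [[0,0,0],[0,0,0],20],
    [[0,0,0],[0,0,0],20],
    [[0,0,0],[0,0,0],20],
    [[0,0,0],[0,0,0],20],
  ],
)

```text
clock: 12.05
position: [610.4, 107.6, 95.7]
ee_rot: [-0.0, 1.0, -0.0, -0.0]
contact_force: [1.3, -0.1, -1.4]
gripper_width: 22.9
grasp_force: 59.4
```

```bash
python3 - <<'E'
from h import *
ci=camera_info('wrist');s=monitor.read_state();print(s['position'],s['gripper_width'],s['contact_force'])
im=snap('wrist','w9.png')
def orange(f):
  h=cv2.cvtColor(cv2.imread(f),cv2.COLOR_BGR2HSV)[150:270,240:400].astype(int)
  m=((h[...,0]>8)&(h[...,0]<24)&(h[...,1]>60)).astype(np.uint8)
  n,l,st,c=cv2.connectedComponentsWithStats(cv2.morphologyEx(m,cv2.MORPH_CLOSE,np.ones((5,5))));i=1+np.argmax(st[1:,4]);return c[i]+[240,150],st[i]
for f in('pics/w7.png','pics/w9.png'):print(f,orange(f))
print(world('wrist',[orange('pics/w9.png')[0]],22,ci))
E
```

```text
[610.41656647 107.61244425  95.69403611] 22.89284466121351 [ 1.29454292 -0.10264382 -1.41958459]
pics/w7.png (array([256.6, 268.2]), array([ 16, 117,   2,   3,   5], dtype=int32))Traceback (most recent call last):
  File "<stdin>", line 8, in <module>
  File "<stdin>", line 7, in orange
    return _wrapfunc(a, 'argmax', axis=axis, out=out, **kwds)
    return bound(*args, **kwds)
ValueError: attempt to get argmax of an empty sequence
```

```bash
python3 - <<'E'
from h import *
ci=camera_info('wrist');yy,xx=np.mgrid[165:250,260:380]
for f in('pics/w7.png','pics/w9.png'):
  im=cv2.imread(f).astype(int)[165:250,260:380];d=im[...,2]-im[...,0];m=d>18
  print(f,m.sum(),np.median(xx[m]),np.median(yy[m]),np.percentile(xx[m],[3,97]),np.percentile(yy[m],[3,97]))
print(world('wrist',[(np.median(xx[m]),np.median(yy[m]))],24,ci))
E
```

```text
pics/w7.png 873 317.0 213.0 [297. 336.] [191. 228.]
pics/w9.png 879 318.0 207.0 [300. 340.] [183.   222.66]
[[617.68752045 110.51434734  24.        ]]
```

>>> send_rows(
  series=[
    [[-2,1,0],[0,0,0],20],
    [[0,0,15],[0,0,0],20],
    [[0,0,15],[0,0,0],20],
    [[0,0,15],[0,0,0],20],
    [[0,0,10],[0,0,0],20],
    [[0,0,5],[0,0,0],20],
    [[0,0,1],[0,0,0],20],
    [[0,0,0],[0,0,0],20],
  ],
)

```text
clock: 12.9
position: [613.8, 109.2, 35.2]
ee_rot: [-0.0, 1.0, 0.0, 0.0]
contact_force: [-0.4, -0.1, -2.2]
gripper_width: 22.9
grasp_force: 59.4
```

>>> send_rows(
  series=[
    [[0,0,1],[0,0,0],20],
    [[0,0,1],[0,0,0],20],
    [[0,0,0],[0,0,0],20],
    [[0,0,0],[0,0,0],20],
  ],
)

```text
clock: 13.3
position: [614.1, 109.0, 34.0]
ee_rot: [-0.001, 1.0, 0.0, 0.001]
contact_force: [-0.6, -0.9, 5.5]
gripper_width: 22.9
grasp_force: 60.2
```

>>> send_rows(
  series=[
    [[0,0,0],[0,0,0],60],
    [[0,0,0],[0,0,0],60],
    [[0,0,0],[0,0,0],60],
    [[0,0,-20],[0,0,0],60],
    [[0,0,-40],[0,0,0],60],
    [[0,0,-40],[0,0,0],60],
    [[43,25,0],[0,0,0],60],
    [[43,26,0],[0,0,0],60],
  ],
)

```text
clock: 14.1
position: [527.8, 160.4, 133.6]
ee_rot: [0.001, 1.0, 0.001, 0.001]
contact_force: [-0.8, 1.1, 0.8]
gripper_width: 60.2
grasp_force: 0.0
```

>>> send_rows(
  series=[
    [[43,25,0],[0,0,0],60],
    [[43,26,0],[0,0,0],60],
    [[43,25,0],[0,0,0],60],
    [[0,0,0],[0,0,-0.148],60],
    [[0,0,0],[0,0,-0.148],60],
    [[0,0,0],[0,0,-0.148],60],
    [[0,0,0],[0,0,-0.148],60],
    [[0,0,0],[0,0,-0.148],60],
  ],
)

```text
clock: 14.9
position: [398.5, 235.8, 132.6]
ee_rot: [-0.365, 0.931, 0.0, 0.0]
contact_force: [-0.8, -0.9, 0.4]
gripper_width: 60.0
grasp_force: 0.0
```

>>> send_rows(
  series=[
    [[0,0,0],[0,0,-0.147],60],
    [[0,0,0],[0,0,0],60],
    [[0,0,0],[0,0,0],60],
    [[0,0,0],[0,0,0],60],
  ],
)

```text
clock: 15.3
position: [398.7, 235.6, 132.7]
ee_rot: [-0.429, 0.904, 0.0, -0.0]
contact_force: [-0.0, -0.1, 0.7]
gripper_width: 60.1
grasp_force: 0.0
```

```bash
python3 - <<'E'
from h import *
ci=camera_info('wrist');s=monitor.read_state();print(s['position'],s['ee_rot'],s['joints'].round(2),s['contact_force'])
im=snap('wrist','w10.png');t=snap('top','t10.png');sc=snap('scene','s10.png')
print('pred tip,end,mid',proj('wrist',[[439,285,4],[359,187,4],[399,236,4],[348+1,305+2,6]],ci).round())
p=proj('top',[[614,109,84]])[0].round().astype(int);print(p)
a=cv2.resize(im[:,:,::-1],(800,500));b=cv2.resize(sc[130:330,240:520,::-1],(0,0),fx=0.5,fy=0.5)
a[:100,:140]=b
cv2.imwrite('pics/m10.png',a)
tg=cv2.cvtColor(t,cv2.COLOR_RGB2GRAY)
for X in([575,-216,84],[614,109,84]):
  x,y=proj('top',[X])[0].round().astype(int);r=tg[y-6:y+7,x-6:x+7].astype(float);w=np.clip(r-np.percentile(r,80),0,None);yy,xx=np.mgrid[-6:7,-6:7];print(X,world('top',[(x+(xx*w).sum()/w.sum(),y+(yy*w).sum()/w.sum())],84))
E
```

```text
[398.72188285 235.58243751 132.6764067 ] [-4.28527327e-01  9.03528820e-01  9.23839365e-06 -2.24743261e-05] [ 0.89  0.17 -0.47 -0.   -0.93 -1.57] [-0.00084596 -0.05426451  0.72591336]
pred tip,end,mid [[317. 245.]
 [316. 104.]
 [317. 178.]
 [410. 204.]]
[298 181]
[575, -216, 84] [[ 573.31915125 -218.41035467   84.        ]]
[614, 109, 84] [[609.9960022  106.87293752  84.        ]]
```

Both bells sit within about 2 mm of their movements (same-camera comparison). Now locate the tweezers in the wrist picture by saturation.

```bash
cat >> h.py <<'E'
def tools(f,ci,z=5,roi=(0,0,640,300)):
    im=cv2.imread(f);h=cv2.cvtColor(im,cv2.COLOR_BGR2HSV);m=(h[...,1]<70).astype(np.uint8)
    x0,y0,x1,y1=roi;k=np.zeros_like(m);k[y0:y1,x0:x1]=1;m=cv2.morphologyEx(m*k,cv2.MORPH_CLOSE,np.ones((9,9)))
    n,l,st,c=cv2.connectedComponentsWithStats(m)
    for i in range(1,n):
        if 150<st[i,4]<8000:
            yy,xx=np.where(l==i);box=cv2.minAreaRect(np.c_[xx,yy].astype(np.float32))
            pts=cv2.boxPoints(box);e=sorted([(np.linalg.norm(pts[a]-pts[b]),a,b) for a,b in((0,1),(1,2))])
            _,a,b=e[0];p=(pts[a]+pts[b])/2;o=[q for q in range(4) if q not in(a,b)];q=(pts[o[0]]+pts[o[1]])/2
            P,Q=world('wrist',[p,q],z,ci);d=Q-P
            print(p.round(),q.round(),'w',round(e[0][0]),'|',P[:2].round(1),Q[:2].round(1),'mid',((P+Q)/2)[:2].round(1),'L',np.hypot(*d[:2]).round(),'ang',np.degrees(np.arctan2(d[1],d[0])).round(1))
E
python3 - <<'E'
from h import *
tools('pics/w10.png',camera_info('wrist'))
E
```

```text
[318. 105.] [318. 250.] w 15 | [358.9 188. ] [441.4 289.2] mid [400.2 238.6] L 131.0 ang 50.8
[399. 144.] [414. 300.] w 29 | [325.  256.6] [402.8 391.1] mid [363.9 323.9] L 155.0 ang 60.0
[248. 278.] [194. 278.] w 43 | [511.3 269.5] [552.1 236.7] mid [531.7 253.1] L 52.0 ang -38.8
```

Tweezers centre (400,238.5), length 131, at 50.8°, matching the spec. Descend in steps.

>>> send_rows(
  series=[
    [[-3.3,0.7,30],[0,0,0],45],
    [[0,0,30],[0,0,0],45],
    [[0,0,30],[0,0,0],45],
    [[0,0,25],[0,0,0],45],
    [[0,0,10],[0,0,0],45],
    [[0,0,4],[0,0,0],45],
    [[0,0,0],[0,0,0],45],
    [[0,0,0],[0,0,0],45],
  ],
)

```text
clock: 16.25
position: [401.0, 239.4, 4.8]
ee_rot: [-0.43, 0.903, 0.0, 0.001]
contact_force: [0.0, -0.0, 0.5]
gripper_width: 44.7
grasp_force: 0.0
```

>>> send_rows(
  series=[
    [[0,0,3],[0,0,0],45],
    [[0,0,3],[0,0,0],45],
    [[0,0,3],[0,0,0],45],
    [[0,0,0],[0,0,0],45],
  ],
)

```text
clock: 16.65
position: [400.1, 238.3, -5.6]
ee_rot: [-0.429, 0.903, -0.0, -0.0]
contact_force: [-0.1, -0.6, 0.5]
gripper_width: 45.0
grasp_force: 0.0
```

>>> send_rows(
  series=[
    [[0,0,3],[0,0,0],30],
    [[0,0,3],[0,0,0],30],
    [[0,0,0],[0,0,0],30],
    [[0,0,0],[0,0,0],30],
  ],
)

```text
clock: 17.05
position: [400.2, 238.5, -11.4]
ee_rot: [-0.429, 0.903, -0.0, -0.0]
contact_force: [-0.2, -0.1, -0.2]
gripper_width: 29.6
grasp_force: 0.0
```

```bash
python3 - <<'E'
from h import *
s=monitor.read_state();print(s['position'],s['contact_force'],s['gripper_width'])
t=snap('scene','s11.png');g=cv2.cvtColor(t,cv2.COLOR_RGB2GRAY)
X=s['position'].copy()
for z in(0,5,10,15,20,30):print(z,proj('scene',[[X[0],X[1],z]])[0].round(1))
x,y=proj('scene',[[X[0],X[1],5]])[0].round().astype(int)
print(x,y);print('\n'.join(' '.join('%3d'%v for v in r) for r in g[y-16:y+10,x-14:x+15]))
E
```

```text
[400.23978096 238.50852857 -11.42927852] [-0.22008898 -0.14704374 -0.22630473] 29.615571214084746
0 [414.1 252.9]
5 [414.4 251.6]
10 [414.7 250.3]
15 [415. 249.]
20 [415.3 247.6]
30 [415.9 245. ]
414 252
110  61  20  23  14  21  23   9  11  26  21   5   8  36  71  82  85  89  82  86  86  78  61   6   0  22  18  14  21
110 101  60  38  42  51  30  28   4  19  12  23  27  60  75  77  79  78  86  85  87  81  52  13  16   4  21  11  18
111 116 107 116 118 100  46  16  10  22   7  14  56 100 101  80  77  79  76  85  89  75  28   9  17  27  32  14  15
110 109 109 117 120 104  26   8   7  24  22  46  55  96 112 105  82  74  82  78  81  71  24   6  14  40  66  51  16
111 115 110 109 117  96  23  13  13  36  53  64  55  79 108 116 106  79  80  79  79  55  19   0  23  46  72  48  26
106 109 107 112 102  78  19  10  12  40  67  71  52  77 121 124 108  86  81  77  74  50  17   5  22  61  70  48  23
107 104 108 107 100  57  18   0   7  40  62  67  46  90 127 126 122 115  94  92  70  23   3   0  37  65  60  32  51
105 107 105 111 108  94  26  12  20  44  75  67  53  61  92 107 117 109  95  90  59 
[... 1419 characters left out ...]
 153
150 154 154 154 156 158 162 164 159 138  83  73  63  77  92  77  76 101 142 145 144 141 143 141 138 146 146 145 146
148 146 152 153 158 169 176 163 160 158 157 156 134  72 103 150 152 128 116 140 148 141 145 141 147 143 143 142 142
167 166 169 168 164 171 173 172 167 158 156 162 163 133 134 181 157 122  99 143 145 144 144 133 140 139 140 141 144
170 166 170 169 169 170 171 174 172 171 168 160 160 136  87 115 144 126 106 152 148 140 144 145 139 139 139 138 143
168 166 165 166 163 167 170 169 173 171 175 169 159 157 125 107 153 133 120 164 149 148 143 144 142 140 143 140 143
165 168 166 172 171 165 166 163 168 168 170 172 168 163 129  91 130 132  86 112 130 150 148 144 143 142 141 143 137
```

Tips look about 8–10 mm above the bench. Continuing down gently.

>>> send_rows(
  series=[
    [[0,0,3],[0,0,0],30],
    [[0,0,0],[0,0,0],30],
    [[0,0,2],[0,0,0],30],
    [[0,0,0],[0,0,0],30],
  ],
)

```text
clock: 17.5
position: [400.1, 238.4, -16.5]
ee_rot: [-0.429, 0.903, -0.0, -0.0]
contact_force: [0.2, -0.7, 0.6]
gripper_width: 30.1
grasp_force: 0.0
```

>>> send_rows(
  series=[
    [[0,0,1],[0,0,0],30],
    [[0,0,1],[0,0,0],30],
    [[0,0,0],[0,0,0],30],
    [[0,0,0],[0,0,0],30],
  ],
)

```text
clock: 17.9
position: [400.3, 238.6, -18.3]
ee_rot: [-0.429, 0.903, -0.0, -0.0]
contact_force: [-0.1, 0.6, 0.1]
gripper_width: 29.7
grasp_force: 0.0
```

>>> send_rows(
  series=[
    [[0,0,1],[0,0,0],30],
    [[0,0,0],[0,0,0],4],
    [[0,0,0],[0,0,0],4],
    [[0,0,0],[0,0,0],4],
    [[0,0,0],[0,0,0],4],
    [[0,0,0],[0,0,0],4],
  ],
)

```text
clock: 18.5
position: [400.3, 238.6, -19.3]
ee_rot: [-0.429, 0.903, 0.0, 0.0]
contact_force: [0.3, -0.1, 0.6]
gripper_width: 3.7
grasp_force: 0.0
```

Nothing held, so the tips are still above the tweezers. Open and go lower.

>>> send_rows(
  series=[
    [[0,0,0],[0,0,0],30],
    [[0,0,0],[0,0,0],30],
    [[0,0,2],[0,0,0],30],
    [[0,0,2],[0,0,0],30],
    [[0,0,1],[0,0,0],30],
    [[0,0,0],[0,0,0],30],
  ],
)

```text
clock: 19.1
position: [400.1, 238.4, -24.6]
ee_rot: [-0.429, 0.903, -0.0, -0.0]
contact_force: [-0.1, -0.5, -0.9]
gripper_width: 30.0
grasp_force: 0.0
```

```bash
python3 - <<'E'
from h import *
s=monitor.read_state();print(s['position'],s['contact_force'])
snap('wrist','w12.png');tools('pics/w12.png',camera_info('wrist'),roi=(230,60,400,330))
im=cv2.imread('pics/w12.png');ci=camera_info('wrist')
print(proj('wrist',[s['position'],s['position']+[0,0,24],s['position']+[0,0,30],[400,238.5,5]],ci).round())
cv2.imwrite('pics/w12c.png',np.hstack([im[80:380,180:480].repeat(2,0)[:600].repeat(1,1),]) )
a=cv2.resize(im[80:340,200:440],None,fx=2,fy=2);b=cv2.resize(cv2.imread('pics/s11.png')[205:275,370:460],(308,240));H=np.zeros((520,790,3),np.uint8);H[:,:480]=a;H[:240,481:789]=b;cv2.imwrite('pics/m12.png',H)
E
```

```text
[400.12778473 238.40433511 -24.55742034] [-0.05951728 -0.50056902 -0.87187526]
[317. 111.] [317. 329.] w 30 | [358.7 188.1] [424.1 268.4] mid [391.4 228.2] L 104.0 ang 50.8
[258. 251.] [255. 330.] w 50 | [418.3 218.7] [448.2 249.6] mid [433.3 234.1] L 43.0 ang 46.0
[357. 252.] [387. 326.] w 44 | [383.9 247.4] [396.4 288.8] mid [390.2 268.1] L 43.0 ang 73.3
[[316. 234.]
 [316. 253.]
 [316. 259.]
 [317. 258.]]
```

View pics/m12.png

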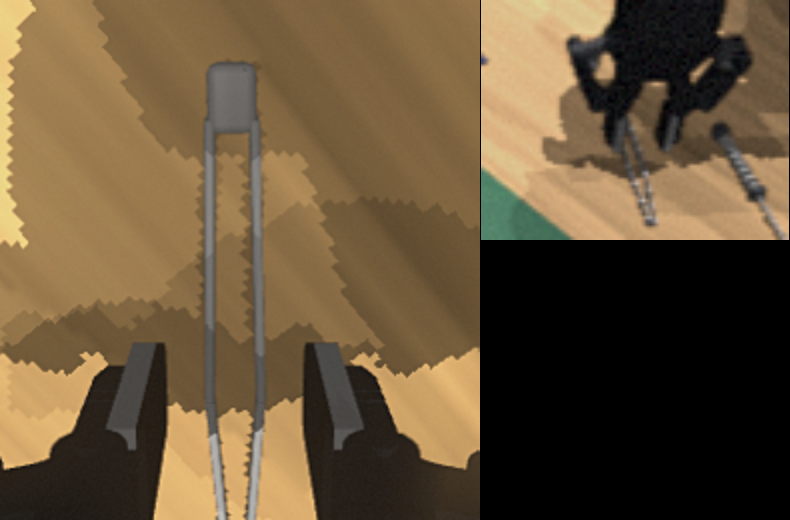

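The tweezers lie central between the open pads (legs at zoom x 210 and 258). Lower 1 mm and close.

>>> send_rows(
  series=[
    [[0,0,1],[0,0,0],30],
    [[0,0,0],[0,0,0],4],
    [[0,0,0],[0,0,0],4],
    [[0,0,0],[0,0,0],4],
    [[0,0,0],[0,0,0],4],
    [[0,0,0],[0,0,0],4],
  ],
)

```text
clock: 19.75
position: [400.3, 238.6, -25.2]
ee_rot: [-0.429, 0.903, 0.0, 0.0]
contact_force: [0.4, -0.5, 0.6]
gripper_width: 3.8
grasp_force: 0.0
```

Still above: the two knob contacts put the tip offset at 34–38 mm. Go 7 mm lower, with force checks.

>>> send_rows(
  series=[
    [[0,0,0],[0,0,0],30],
    [[0,0,0],[0,0,0],30],
    [[0,0,2],[0,0,0],30],
    [[0,0,2],[0,0,0],30],
    [[0,0,1],[0,0,0],30],
    [[0,0,0],[0,0,0],30],
  ],
)

```text
clock: 20.35
position: [400.2, 238.4, -30.6]
ee_rot: [-0.429, 0.903, -0.0, -0.0]
contact_force: [0.3, 0.9, 0.3]
gripper_width: 30.1
grasp_force: 0.0
```

>>> send_rows(
  series=[
    [[0,0,1],[0,0,0],30],
    [[0,0,1],[0,0,0],30],
    [[0,0,0],[0,0,0],4],
    [[0,0,0],[0,0,0],4],
    [[0,0,0],[0,0,0],4],
    [[0,0,0],[0,0,0],4],
    [[0,0,0],[0,0,0],4],
  ],
)

```text
clock: 21.05
position: [400.3, 238.6, -32.2]
ee_rot: [-0.43, 0.903, -0.0, 0.0]
contact_force: [-0.9, -0.6, 2.2]
gripper_width: 11.3
grasp_force: 58.9
```

Tweezers gripped (11.3 mm). Lift and check the hold before carrying.

>>> send_rows(
  series=[
    [[0,0,-10],[0,0,0],4],
    [[0,0,-25],[0,0,0],4],
    [[0,0,-25],[0,0,0],4],
    [[-38,7,0],[0,0,0],4],
    [[-38,8,0],[0,0,0],4],
    [[-39,7,0],[0,0,0],4],
    [[-39,8,0],[0,0,0],4],
    [[-38,7,0],[0,0,0],4],
  ],
)

```text
clock: 21.85
position: [493.3, 412.4, 28.4]
ee_rot: [-0.429, 0.903, 0.0, 0.0]
contact_force: [0.2, 0.3, -0.4]
gripper_width: 11.2
grasp_force: 58.7
```

>>> send_rows(
  series=[
    [[-39,8,0],[0,0,0],4],
    [[0,0,0],[0,0,-0.125],4],
    [[0,0,0],[0,0,-0.125],4],
    [[0,0,0],[0,0,-0.125],4],
    [[0,0,0],[0,0,-0.126],4],
    [[0,0,0],[0,0,0],4],
    [[0,0,0],[0,0,0],4],
  ],
)

```text
clock: 22.55
position: [511.1, 446.2, 28.0]
ee_rot: [-0.639, 0.769, 0.0, 0.0]
contact_force: [-0.0, -1.3, -0.1]
gripper_width: 11.2
grasp_force: 58.7
```

```bash
python3 - <<'E'
from h import *
ci=camera_info('wrist');s=monitor.read_state();print(s['position'],s['ee_rot'],s['gripper_width'],s['grasp_force'])
snap('wrist','w13.png');t=snap('top','t13.png')
im=cv2.imread('pics/w13.png')
print('tray corners pred',proj('wrist',[[566.5,527,15],[534.5,352,15],[400,374,15],[433,549,15]],ci).round())
h=cv2.cvtColor(im,cv2.COLOR_BGR2HSV)
m=((h[...,0]<14)&(h[...,1]>120)).astype(np.uint8);m=cv2.morphologyEx(m,cv2.MORPH_OPEN,np.ones((5,5)))
n,l,st,c=cv2.connectedComponentsWithStats(m);i=1+np.argmax(st[1:,4]);print(st[i],c[i]);
yy,xx=np.where(l==i);q=cv2.boxPoints(cv2.minAreaRect(np.c_[xx,yy].astype(np.float32)));print(q.round(),world('wrist',q,10,ci).round())
E
```

```text
[511.07445274 446.16496761  27.99106846] [-6.38892051e-01  7.69296393e-01  7.69789229e-05  3.78227106e-05] 11.232263510974828 58.673813415225595
tray corners pred [[258. 354.]
 [238.  60.]
 [507.  56.]
 [465. 349.]]
[  317    81   148   233 11301] [380.18617821 218.4924343 ]
[[260. 120.]
 [350.  67.]
 [478. 284.]
 [388. 337.]] [[531. 383.  10.]
 [479. 365.  10.]
 [421. 505.  10.]
 [481. 533.  10.]]
```

Still held, over the tray. Lower and release.

>>> send_rows(
  series=[
    [[0,0,20],[0,0,0],4],
    [[0,0,20],[0,0,0],4],
    [[0,0,10],[0,0,0],4],
    [[0,0,3],[0,0,0],4],
    [[0,0,0],[0,0,0],4],
    [[0,0,0],[0,0,0],22],
    [[0,0,0],[0,0,0],22],
    [[0,0,0],[0,0,0],22],
  ],
)

```text
clock: 23.45
position: [511.5, 446.7, -24.3]
ee_rot: [-0.64, 0.768, 0.0, 0.001]
contact_force: [-0.4, 0.2, 0.1]
gripper_width: 22.2
grasp_force: 0.0
```

>>> send_rows(
  series=[
    [[0,0,-20],[0,0,0],25],
    [[0,0,-40],[0,0,0],30],
    [[0,0,-40],[0,0,0],40],
    [[0,0,-45],[0,0,0],45],
    [[0,0,0],[0,0,0],45],
  ],
)

```text
clock: 23.95
position: [514.7, 449.7, 129.0]
ee_rot: [-0.64, 0.768, 0.001, 0.008]
contact_force: [0.6, -0.0, 0.6]
gripper_width: 45.2
grasp_force: 0.0
```

```bash
python3 - <<'E'
from h import *
ci=camera_info('wrist');s=monitor.read_state();print(s['position'],s['ee_rot'],s['contact_force'])
im=snap('wrist','w14.png')[:,:,::-1]
print('tray corners pred',proj('wrist',[[566.5,527,15],[534.5,352,15],[400,374,15],[433,549,15]],ci).round())
h=cv2.cvtColor(np.ascontiguousarray(im),cv2.COLOR_BGR2HSV)
print('pixel hsv: tray',h[150,360],h[200,400],h[180,280],'bench',h[30,360],h[200,560])
tools('pics/w14.png',ci,z=9)
E
```

```text
[514.72918275 449.67151452 128.96003685] [-6.40429828e-01  7.67973253e-01  7.55697681e-04  8.13306955e-03] [ 0.55125524 -0.0455806   0.61424391]
tray corners pred [[279. 271.]
 [271.  63.]
 [449.  60.]
 [427. 269.]]
pixel hsv: tray [ 12 173 109] [ 13 176 151] [ 15 153  55] bench [ 18 127 148] [ 18 123 155]
[487.  -1.] [469.  42.] w 5 | [365.1 334.4] [381.3 363.2] mid [373.2 348.8] L 33.0 ang 60.5
[319.  95.] [323. 246.] w 16 | [502.7 382.1] [522.4 512.1] mid [512.5 447.1] L 132.0 ang 81.4
[ 97. 262.] [259. 262.] w 75 | [737.2 491.3] [583.6 517.3] mid [660.4 504.3] L 156.0 ang 170.4
[385. 250.] [401. 298.] w 22 | [468.  525.8] [458.8 579.7] mid [463.4 552.8] L 55.0 ang 99.7
```

Tweezers lie in the tray at (512,447), length 132. Next, the screwdriver.

>>> send_rows(
  series=[
    [[30,23,0],[0,0,0],45],
    [[30,23,0],[0,0,0],45],
    [[30,23,0],[0,0,0],45],
    [[30,23,0],[0,0,0],45],
    [[30,23,0],[0,0,0],45],
    [[29,23,0],[0,0,0],45],
    [[0,0,0],[0,0,0.112],45],
    [[0,0,0],[0,0,0.112],45],
  ],
)

```text
clock: 24.8
position: [341.9, 293.8, 119.5]
ee_rot: [-0.548, 0.836, -0.0, -0.0]
contact_force: [0.9, 0.2, -0.2]
gripper_width: 45.0
grasp_force: 0.0
```

>>> send_rows(
  series=[
    [[0,0,0],[0,0,0.112],45],
    [[0,0,0],[0,0,0],45],
    [[0,0,0],[0,0,0],45],
    [[0,0,0],[0,0,0],45],
  ],
)

```text
clock: 25.2
position: [342.9, 294.9, 119.4]
ee_rot: [-0.503, 0.864, -0.0, -0.0]
contact_force: [0.1, 0.1, 1.0]
gripper_width: 44.7
grasp_force: 0.0
```

```bash
python3 - <<'E'
from h import *
ci=camera_info('wrist');s=monitor.read_state();print(s['position'],s['ee_rot'],s['joints'].round(2))
im=snap('wrist','w15.png')
print('pred head,blade',proj('wrist',[[320,257,6],[380,361,6]],ci).round())
tools('pics/w15.png',ci,z=6,roi=(270,0,400,300))
h=cv2.cvtColor(im,cv2.COLOR_RGB2HSV);g=cv2.cvtColor(im,cv2.COLOR_RGB2GRAY)
for y in range(90,280,8):print(y,' '.join('%3d'%v for v in g[y,290:350:3]))
E
```

```text
[342.94209945 294.90133572 119.43002271] [-5.03007824e-01  8.64281802e-01 -1.15595415e-04 -2.87182700e-04] [ 1.07  0.17 -0.51 -0.   -0.89 -1.59]
pred head,blade [[319. 128.]
 [318. 264.]]
[319. 132.] [319. 267.] w 14 | [321.1 259.6] [380.3 364.1] mid [350.7 311.9] L 120.0 ang 60.4
[382. 252.] [398. 300.] w 14 | [324.5 378.7] [333.4 430.1] mid [329.  404.4] L 52.0 ang 80.3
90 112 109 109 110 112 115 116 115 113 105  87  89  90  90  91  91  91  86  84  83
98 110 111 111 109 111 110 113 117 113 112  90  89  89  88  90  89  90  95  88  88
106 103 108 111 113 107 109 108 112 111 116 107  89  91  87  88  88  86  90  91  91
114 100 100 103 111 109 111 107 104 108 113 116  87  89  89  88  89  88  90  90  90
122 104 103 100 103 107 110 110 108 108 107 110 113  96  89  87  90  89  87  89  88
130 105 103 104 102 101 103 111 113 113  96  96 101 114  89  90  88  87  88  88  87
138 103 105 104 107 104 100  91  62  54  57  57  56  46 111  88  88  90  86  90  89
146 100 102 104 104 105 108 104  63  55  54  53  54  44 109  82  89  89  91  87  88
154  95  97 100 103 104 107 107  90  81 110 119 101 115
[... 588 characters left out ...]
 130 133 137 140 142 138 131
218 147 149 145 150 149 155 165 135  76  73  70  73  79 124 129 132 132 139 141 141
226 144 145 147 145 151 151 148 159 167  88 114 148 142 134 120 127 129 130 136 140
234 141 145 145 147 149 146 153 152 152  96 115 157 153 143 143 125 122 128 130 131
242 143 141 143 145 145 147 149 150 154  93 116 167 161 158 159 160 154 132 124 128
250 143 146 144 139 146 148 146 148 149 118  93 152 162 168 159 157 161 159 152 139
258 138 145 143 144 142 141 146 149 147 100  95 158 153 154 165 166 159 161 159 157
266 132 135 142 148 145 146 141 144 149 118 129 149 152 159 154 161 168 161 159 161
274 145 138 132 134 142 144 147 145 142 149 150 146 148 148 156 157 153 164 168 160
```

Screwdriver measured: length 120 and 60.4°, grip point (343,299). Descend and grip.

>>> send_rows(
  series=[
    [[-3.7,1.6,35],[0,0,0],40],
    [[0,0,35],[0,0,0],40],
    [[0,0,35],[0,0,0],35],
    [[0,0,25],[0,0,0],30],
    [[0,0,12],[0,0,0],30],
    [[0,0,5],[0,0,0],30],
    [[0,0,3],[0,0,0],30],
    [[0,0,0],[0,0,0],30],
  ],
)

```text
clock: 26.05
position: [343.7, 299.4, -30.1]
ee_rot: [-0.503, 0.865, 0.0, 0.0]
contact_force: [-0.3, 0.5, 0.0]
gripper_width: 30.2
grasp_force: 0.0
```

>>> send_rows(
  series=[
    [[0,0,1],[0,0,0],30],
    [[0,0,0],[0,0,0],4],
    [[0,0,0],[0,0,0],4],
    [[0,0,0],[0,0,0],4],
    [[0,0,0],[0,0,0],4],
    [[0,0,0],[0,0,0],4],
  ],
)

```text
clock: 26.65
position: [343.7, 299.5, -30.5]
ee_rot: [-0.503, 0.865, 0.0, 0.001]
contact_force: [-1.6, -0.5, 5.4]
gripper_width: 6.9
grasp_force: 58.9
```

Regrip 2 mm lower for a safer hold.

>>> send_rows(
  series=[
    [[0,0,0],[0,0,0],20],
    [[0,0,0],[0,0,0],20],
    [[0,0,1],[0,0,0],20],
    [[0,0,1],[0,0,0],20],
    [[0,0,0],[0,0,0],4],
    [[0,0,0],[0,0,0],4],
    [[0,0,0],[0,0,0],4],
    [[0,0,0],[0,0,0],4],
  ],
)

```text
clock: 27.45
position: [343.4, 299.1, -33.4]
ee_rot: [-0.502, 0.865, -0.0, -0.0]
contact_force: [-0.4, -0.2, -0.7]
gripper_width: 7.1
grasp_force: 58.6
```

>>> send_rows(
  series=[
    [[0,0,-10],[0,0,0],4],
    [[0,0,-25],[0,0,0],4],
    [[0,0,-25],[0,0,0],4],
    [[0,0,0],[0,0,0],4],
  ],
)

```text
clock: 27.85
position: [345.1, 301.6, 30.3]
ee_rot: [-0.503, 0.864, 0.002, 0.004]
contact_force: [0.4, 0.5, -0.5]
gripper_width: 7.0
grasp_force: 58.7
```

>>> send_rows(
  series=[
    [[-36,-5,0],[0,0,0],4],
    [[-36,-5,0],[0,0,0],4],
    [[-36,-5,0],[0,0,0],4],
    [[-35,-5,0],[0,0,0],4],
    [[-35,-5,0],[0,0,0],4],
    [[0,0,0],[0,0,-0.111],4],
    [[0,0,0],[0,0,-0.111],4],
    [[0,0,0],[0,0,-0.111],4],
  ],
)

```text
clock: 28.65
position: [453.0, 441.0, 25.8]
ee_rot: [-0.64, 0.768, -0.0, -0.001]
contact_force: [0.1, -0.1, -0.2]
gripper_width: 7.3
grasp_force: 58.7
```

>>> send_rows(
  series=[
    [[0,0,0],[0,0,0],4],
    [[0,0,20],[0,0,0],4],
    [[0,0,20],[0,0,0],4],
    [[0,0,10],[0,0,0],4],
    [[0,0,3],[0,0,0],4],
    [[0,0,0],[0,0,0],4],
    [[0,0,0],[0,0,0],4],
  ],
)

```text
clock: 29.35
position: [453.8, 442.0, -25.4]
ee_rot: [-0.639, 0.769, 0.0, 0.001]
contact_force: [-0.4, -0.5, -0.9]
gripper_width: 7.2
grasp_force: 58.7
```

>>> send_rows(
  series=[
    [[0,0,1.5],[0,0,0],4],
    [[0,0,0],[0,0,0],20],
    [[0,0,0],[0,0,0],20],
    [[0,0,0],[0,0,0],20],
    [[0,0,-20],[0,0,0],22],
    [[0,0,-40],[0,0,0],30],
    [[0,0,-45],[0,0,0],45],
    [[0,0,-45],[0,0,0],45],
  ],
)

```text
clock: 30.15
position: [453.2, 441.0, 123.7]
ee_rot: [-0.639, 0.769, -0.0, -0.0]
contact_force: [1.2, 0.9, -0.7]
gripper_width: 45.0
grasp_force: 0.0
```

>>> send_rows(
  series=[
    [[0,0,-40],[0,0,0],60],
    [[0,0,-40],[0,0,0],60],
    [[0,0,-40],[0,0,0],60],
    [[0,0,0],[0,0,0],60],
    [[0,0,0],[0,0,0],60],
  ],
)

```text
clock: 30.65
position: [453.3, 441.6, 243.5]
ee_rot: [-0.639, 0.769, 0.001, 0.001]
contact_force: [-1.0, 0.0, -1.3]
gripper_width: 60.2
grasp_force: 0.0
```

```bash
python3 - <<'E'
from h import *
ci=camera_info('wrist');s=monitor.read_state();print(s['position'],s['ee_rot'],s['joints'].round(2))
snap('wrist','w16.png');print(proj('wrist',[[483,451,5]],ci).round())
tools('pics/w16.png',ci,z=10,roi=(230,80,420,290))
# lamp knob from top
t=snap('top','t16.png');a,b=cv2.imread('pics/t16.png').astype(int),cv2.imread('pics/t10.png').astype(int)
for X in([515,-432,255],):
  x,y=proj('top',[X])[0].round().astype(int);g=a[y-9:y+10,x-9:x+10].sum(2)//3;print(x,y);print(g)
E
```

```text
[453.32211359 441.63402749 243.47614102] [-6.38687109e-01  7.69465318e-01  6.80417981e-04  1.19919914e-03] [ 1.03  0.37  0.1  -0.   -1.3  -1.21]
[[295. 168.]]
[266. 112.] [271. 222.] w 12 | [501.4 381.5] [524.  510.8] mid [512.7 446.1] L 131.0 ang 80.1
[317. 117.] [317. 217.] w 10 | [446.  397.7] [468.  514.5] mid [457.  456.1] L 119.0 ang 79.3
[400. 254.] [417. 290.] w 12 | [374.2 582.9] [358.3 638.9] mid [366.3 610.9] L 58.0 ang 105.9
497 205
[[ 87  77  61  34  24  20  21  19  17  18  18  19  18  18  16  19  19  17
   14]
 [ 83  80  67  49  27  24  24  22  22  17  15  19  16  16  16  15  17  16
   16]
 [ 83  86  72  58  28  26  26  24  24  23  20  18  20  14  16  18  16  18
   18]
 [ 78  84  71  55  27  28  24  25  26  26  23  19  23  18  14  19  18  17
   18]
 [ 70  75  69  54  32  27  27  27  36  48  48  42  28  18  16  16  20  18
   18]
 [ 64  65  59  46  31  27  30  57  79  86  87  81  67  38  17  19  16  16
   17]
 [ 47  46  36  30  32  27  53  89 104 103 103 102  95  72  36  18  20  16
   19]
 [ 29  27  30  30  32  36  74 104 108 105 104 102 102  94  66  19  17  18
   17]
 [ 
[... 188 characters left out ...]
 107 113 109 107 105 102  98  75  18  17  18
   14]
 [ 34  32  33  33  32  33  48  85 106 108 108 106 103  89  54  21  19  14
   17]
 [ 29  33  32  33  32  32  33  53  80  90  98  95  83  65  32  24  17  17
   16]
 [ 28  33  32  31  32  33  33  34  42  54  65  63  41  27  25  22  19  18
   19]
 [ 29  31  31  32  33  31  33  32  29  23  27  28  26  27  22  26  18  14
   18]
 [ 24  28  26  26  29  29  26  24  19  23  26  28  24  25  25  22  19  16
   19]
 [ 18  26  24  25  21  21  19  16  17  22  27  28  29  24  24  20  20  16
   16]
 [ 23  17  20  23  24  21  19  18  22  26  30  28  27  26  23  19  17  17
   18]
 [ 35  25  23  25  28  25  26  28  28  31  29  28  28  24  21  20  19  15
   16]]
```

Both tools are in the tray: tweezers mid (513,446), screwdriver mid (457,456). Next the lamp knob at about (518,-432): rise, turn 0.69 rad and go across.

>>> send_rows(
  series=[
    [[0,0,-30],[0,0,0.138],60],
    [[0,0,0],[0,0,0.138],60],
    [[0,0,0],[0,0,0.138],60],
    [[0,0,0],[0,0,0.138],60],
    [[0,0,0],[0,0,0.138],60],
    [[25.6,-35.5,0],[0,0,0],60],
    [[25.6,-35.5,0],[0,0,0],60],
    [[25.6,-35.5,0],[0,0,0],60],
  ],
)

```text
clock: 31.55
position: [462.0, 308.6, 270.0]
ee_rot: [-0.341, 0.94, -0.001, -0.002]
contact_force: [0.4, 1.1, -0.7]
gripper_width: 59.9
grasp_force: 0.0
```

>>> send_rows(
  series=[
    [[25.6,-35.5,0],[0,0,0],60],
    [[25.6,-35.5,0],[0,0,0],60],
    [[25.6,-35.5,0],[0,0,0],60],
    [[25.6,-35.5,0],[0,0,0],60],
    [[25.6,-35.5,0],[0,0,0],60],
    [[25.6,-35.5,0],[0,0,0],60],
    [[25.6,-35.5,0],[0,0,0],60],
    [[25.6,-35.5,0],[0,0,0],60],
  ],
)

```text
clock: 32.35
position: [486.6, -40.7, 270.7]
ee_rot: [-0.341, 0.94, 0.0, -0.001]
contact_force: [0.7, 0.2, 0.0]
gripper_width: 60.1
grasp_force: 0.0
```

>>> send_rows(
  series=[
    [[25.6,-35.5,0],[0,0,0],60],
    [[25.6,-35.5,0],[0,0,0],60],
    [[25.6,-35.5,0],[0,0,0],60],
    [[25.6,-35.5,0],[0,0,0],60],
    [[25.6,-35.5,0],[0,0,0],60],
    [[25.6,-35.5,0],[0,0,0],60],
    [[0,0,0],[0,0,0],60],
    [[0,0,0],[0,0,0],60],
  ],
)

```text
clock: 33.15
position: [505.2, -301.5, 269.9]
ee_rot: [-0.34, 0.94, 0.001, -0.002]
contact_force: [-0.1, 0.2, 0.5]
gripper_width: 60.1
grasp_force: 0.0
```

```bash
python3 - <<'E'
from h import *
ci=camera_info('wrist');s=monitor.read_state();q=s['ee_rot'];print(s['position'],q,s['joints'].round(2),'yaw',np.degrees(np.arctan2(2*q[0]*q[1],q[0]**2-q[1]**2)))
im=snap('wrist','w17.png');p=proj('wrist',[[518,-432,255]],ci)[0];print(p)
g=cv2.cvtColor(im,cv2.COLOR_RGB2GRAY);x,y=p.round().astype(int)
x0=max(x-80,0);y0=max(y-80,0);print(x0,y0);print('\n'.join(' '.join('%3d'%v for v in r) for r in g[y0:y+90:6,x0:x+85:6]))
t='pics/top0.png'
print('watch',world('top',[(354.3,184.9),(354.1,186.6)],[55,45]))
E
```

```text
[ 505.2347961  -301.46567047  269.85605096] [-0.33985549  0.9404751   0.0014368  -0.00166468] [-0.26  0.28  0.04 -0.   -1.34 -0.61] yaw -140.26376029771436
[109.12556795  93.00719439]
29 13
 22  25  37  37  43  43  47  46  55  53  54  25 205 223  16  38  39  40  43  40  36  39  36  37  37  39  37  36
 23  24  25  37  42  43  49  51  54  58  58  53  24  21  38  38  40  37  40  41  40  37  37  38  35  37  41  39
 23  24  29  44  43  51  54  54  57  57  62  64  29  35  39  40  37  39  39  39  37  40  37  34  35  37  35  40
 24  26  28  42  46  48  54  58  61  64  67  67  32  37  36  41  37  39  39  39  38  37  38  37  37  38  35  38
 40  42  43  47  51  54  54  64  64  68  68  27  36  37  36  37  40  39  36  36  34  34  36  36  34  37  39  35
 39  41  41  49  57  59  59  63  68  71  74  37  38  35  36  38  39  37  40  43  44  45  48  45  41  34  34  35
 42  42  43  49  57  59  64  62  70  72  32  33  33  37  37  36  37  45  45  46  47  49  51  52  49  53  41  33
 29  43  35  45  52  57  62  68  72  75  34  34  37  38  36  40  41  44  43  44  45  46  48  51  55  55  60  44
 23  28  43  4
[... 1728 characters left out ...]
1 109 125 121  92  46  47  43  45  44  44  40  43
227 219 222 205 120 150 239 229 220 212 206 228 225 227 231  25 114 135 108  81  43  48  48  43  44  45  43  44
228 227 223 206 110 152 187 228 231 221 211 214 229 221 228  74 122 128  99  61  50  49  49  47  46  46  47  47
228 232 229 207 212 152 147 232 225 222 221 221 218 224 223 114 131 117  91  43  49  49  50  49  48  50  52  49
234 236 232 213 209 148 150 225 230 216 223 231 220 221 231 117 134 108  73 126  44  45  46  49  49  47  47  49
232 233 236 220 216 159 151 225 224 217 221 231 231 221  91 125 124  98 150 225 228 243  46  45  48  46  45  51
watch [[607.04868846 -64.55283765  55.        ]
 [603.65699998 -64.41356838  45.        ]]
```

The knob shows at (113,94), predicted (109,93), so (518,-432) holds. Move over it, descend and close.

>>> send_rows(
  series=[
    [[24.5,-36.2,0],[0,0,0],60],
    [[24.5,-36.2,0],[0,0,0],60],
    [[24.5,-36.1,0],[0,0,0],60],
    [[0,0,0],[0,0,0],60],
    [[0,0,30],[0,0,0],60],
    [[0,0,30],[0,0,0],60],
    [[0,0,15],[0,0,0],60],
    [[0,0,0],[0,0,0],60],
  ],
)

```text
clock: 34.0
position: [518.3, -428.3, 194.1]
ee_rot: [-0.342, 0.94, 0.003, -0.002]
contact_force: [0.1, 0.2, 0.5]
gripper_width: 60.1
grasp_force: 0.0
```

>>> send_rows(
  series=[
    [[0,0,8],[0,0,0],60],
    [[0,0,5],[0,0,0],60],
    [[0,0,0],[0,0,0],60],
    [[0,0,0],[0,0,0],18],
    [[0,0,0],[0,0,0],18],
    [[0,0,0],[0,0,0],18],
    [[0,0,0],[0,0,0],18],
    [[0,0,0],[0,0,0],18],
  ],
)

```text
clock: 34.8
position: [519.3, -431.5, 185.0]
ee_rot: [-0.341, 0.94, -0.0, 0.0]
contact_force: [-1.0, 0.7, 2.8]
gripper_width: 22.8
grasp_force: 58.6
```

Knob gripped (22.8 mm). Now work out the rows to draw it to the watch (608,-62), turning 0.84 rad with the bar.

```bash
python3 - <<'E'
import numpy as np
yaw=np.radians(219.9);d=np.array([608.5-519.3,-62+431.5])/16;r=[]
for i in range(16):
  x=np.array([np.cos(yaw),np.sin(yaw)]);y=np.array([np.sin(yaw),-np.cos(yaw)])
  r.append([[round(float(d@x),1),round(float(d@y),1),0],[0,0,0.052],18]);yaw-=0.052
print(r)
E
```

```text
[[[-19.1, 14.1, 0], [0, 0, 0.052], 18], [[-18.3, 15.1, 0], [0, 0, 0.052], 18], [[-17.5, 16.0, 0], [0, 0, 0.052], 18], [[-16.7, 16.9, 0], [0, 0, 0.052], 18], [[-15.8, 17.8, 0], [0, 0, 0.052], 18], [[-14.8, 18.6, 0], [0, 0, 0.052], 18], [[-13.8, 19.3, 0], [0, 0, 0.052], 18], [[-12.8, 20.0, 0], [0, 0, 0.052], 18], [[-11.7, 20.6, 0], [0, 0, 0.052], 18], [[-10.7, 21.2, 0], [0, 0, 0.052], 18], [[-9.5, 21.8, 0], [0, 0, 0.052], 18], [[-8.4, 22.2, 0], [0, 0, 0.052], 18], [[-7.2, 22.6, 0], [0, 0, 0.052], 18], [[-6.0, 23.0, 0], [0, 0, 0.052], 18], [[-4.8, 23.3, 0], [0, 0, 0.052], 18], [[-3.6, 23.5, 0], [0, 0, 0.052], 18]]
```

>>> send_rows(
  series=[
    [[-19.1,14.1,0],[0,0,0.052],18],
    [[-18.3,15.1,0],[0,0,0.052],18],
    [[-17.5,16.0,0],[0,0,0.052],18],
    [[-16.7,16.9,0],[0,0,0.052],18],
  ],
)

```text
clock: 35.2
position: [540.7, -339.2, 185.0]
ee_rot: [-0.239, 0.971, -0.0, -0.001]
contact_force: [-4.4, -2.2, 3.9]
gripper_width: 22.6
grasp_force: 59.1
```

The lamp follows with low force, so I continue.

>>> send_rows(
  series=[
    [[-15.8,17.8,0],[0,0,0.052],18],
    [[-14.8,18.6,0],[0,0,0.052],18],
    [[-13.8,19.3,0],[0,0,0.052],18],
    [[-12.8,20.0,0],[0,0,0.052],18],
    [[-11.7,20.6,0],[0,0,0.052],18],
    [[-10.7,21.2,0],[0,0,0.052],18],
    [[-9.5,21.8,0],[0,0,0.052],18],
    [[-8.4,22.2,0],[0,0,0.052],18],
  ],
)

```text
clock: 36.0
position: [588.1, -153.9, 185.0]
ee_rot: [-0.035, 0.999, -0.001, 0.002]
contact_force: [2.6, -1.6, 0.7]
gripper_width: 22.6
grasp_force: 58.8
```

>>> send_rows(
  series=[
    [[-7.2,22.6,0],[0,0,0.052],18],
    [[-6.0,23.0,0],[0,0,0.052],18],
    [[-4.8,23.3,0],[0,0,0.052],18],
    [[-3.6,23.5,0],[0,0,0.052],18],
    [[0,0,0],[0,0,0],18],
    [[0,0,0],[0,0,0],18],
    [[0,0,0],[0,0,0],18],
  ],
)

```text
clock: 36.7
position: [609.1, -61.7, 184.9]
ee_rot: [0.067, 0.998, 0.0, 0.001]
contact_force: [0.3, 3.1, 3.2]
gripper_width: 22.8
grasp_force: 59.2
```

Lamp drawn to (609,-62). Release, rise clear and go to the dimmer.

>>> send_rows(
  series=[
    [[0,0,0],[0,0,0],50],
    [[0,0,0],[0,0,0],50],
    [[0,0,0],[0,0,0],50],
    [[0,0,-20],[0,0,0],50],
    [[0,0,-35],[0,0,0],50],
    [[0,0,-35],[0,0,0],50],
    [[25,-32.5,0],[0,0,0],50],
    [[25,-32.5,0],[0,0,0],50],
  ],
)

```text
clock: 37.5
position: [550.1, -120.0, 274.7]
ee_rot: [0.068, 0.998, 0.0, 0.001]
contact_force: [0.2, -0.3, 0.9]
gripper_width: 50.2
grasp_force: 0.0
```

>>> send_rows(
  series=[
    [[25,-32.5,0],[0,0,0],50],
    [[25,-32.5,0],[0,0,0],50],
    [[25,-32.5,0],[0,0,0],50],
    [[25,-32.5,0],[0,0,0],50],
    [[25,-32.5,0],[0,0,0],50],
    [[25,-32.5,0],[0,0,0],50],
    [[25,-32.5,0],[0,0,0],50],
    [[0,0,0],[0,0,0.125],50],
  ],
)

```text
clock: 38.3
position: [342.5, -323.3, 274.1]
ee_rot: [0.135, 0.991, -0.0, -0.001]
contact_force: [0.8, -0.0, -0.9]
gripper_width: 49.4
grasp_force: 0.0
```

>>> send_rows(
  series=[
    [[0,0,30],[0,0,0.125],50],
    [[0,0,30],[0,0,0.125],50],
    [[0,0,30],[0,0,0.125],50],
    [[0,0,0],[0,0,0.125],50],
    [[0,0,0],[0,0,0],50],
    [[0,0,0],[0,0,0],50],
    [[0,0,0],[0,0,0],50],
  ],
)

```text
clock: 39.0
position: [346.3, -321.4, 184.9]
ee_rot: [0.371, 0.929, -0.0, 0.001]
contact_force: [0.3, 0.1, -0.2]
gripper_width: 50.2
grasp_force: 0.0
```

```bash
python3 - <<'E'
from h import *
ci=camera_info('wrist');s=monitor.read_state();q=s['ee_rot'];print(s['position'],q,s['joints'].round(2),'yaw',np.degrees(np.arctan2(2*q[0]*q[1],q[0]**2-q[1]**2)))
im=snap('wrist','w18.png');u=np.array([.725,-.688,0]);v=np.array([.688,.725,0]);c=np.array([386,-358,0.])
print('knob pred',proj('wrist',[c-53.8*u+[0,0,82]],ci).round(),'box',proj('wrist',[c+a*62.5*u+b*37.5*v+[0,0,30] for a,b in((-1,-1),(-1,1),(1,1),(1,-1))],ci).round().tolist())
g=cv2.cvtColor(im,cv2.COLOR_RGB2GRAY)
print('\n'.join('%3d: '%y+' '.join('%3d'%v for v in g[y,210:430:7]) for y in range(60,300,7)))
t=snap('top','t18.png');
g=cv2.cvtColor(t,cv2.COLOR_RGB2GRAY);x,y=proj('top',[[607,-64,255]])[0].round().astype(int);print(x,y);print(g[y-7:y+8,x-7:x+8])
E
```

```text
[ 346.30443204 -321.41072162  184.89378497] [ 3.70834789e-01  9.28698520e-01 -6.13220742e-05  7.83186692e-04] [-0.4   0.13 -0.37  0.   -1.07 -1.93] yaw 136.46576566326362
knob pred [[315. 189.]] box [[275.0, 166.0], [355.0, 166.0], [351.0, 283.0], [280.0, 283.0]]
 60: 205 208 209 200 194 203 206 205 194 199 194 192 201 200 198 126 124 116 113 114 120 120 113 112 113 108 108 114 184 185 188 173
 67: 208 208 199 197 208 208 204 190 198 193 193 201 200 186 197 110 117 116 116 120 119 114 111 116 109 107 113 108 191 188 119 101
 74: 209 202 196 206 206 204 192 199 192 198 200 198 189 197 202 192 109 119 121 119 114 112 116 108 106 116 108 111 114 104 102 114
 81: 199 198 206 207 204 189 199 191 198 200 198 197 196 202 191 186 106 123 119 115 113 117 109 110 117 108 113 114 104 100 114 120
 88: 198 204 208 202 189 199 192 197 199 199 197 196 201 192 186 192 197 119 116 113 115 109 108 117 110 113 112 104  99 114 118 121
 95: 204 206 202 195 197 190 197 200 200 198 209 201 192 188 191 197 197 113 114 117 110 108 117 108 113 113 106  99 114 118 122 112
102: 206 203 191 197 192 193 200 199 1
[... 4072 characters left out ...]
4  63]
 [ 38  37  36  36  43  56  68  69  60  59  70  78  75  66  52]
 [ 39  39  36  47  72  90  96  99  88  81  79  79  69  59  42]
 [ 40  38  39  69  99 106 104 104 103  97  85  71  62  48  33]
 [ 42  39  54  89 109 108 107 107 105 103  91  67  53  39  32]
 [ 42  38  61  98 112 111 111 109 108 104  94  67  43  35  33]
 [ 41  41  54  95 116 114 113 111 109 106  90  52  36  34  35]
 [ 42  40  43  78 109 117 116 112 110 104  80  40  37  36  35]
 [ 41  38  32  48  87 109 111 112 103  84  54  35  40  37  36]
 [ 37  38  31  28  52  73  81  83  71  48  22  23  34  36  37]
 [ 36  38  32  33  30  30  31  32  27  27  21  13  28  40  38]
 [ 37  38  34  30  30  31  30  30  30  25  17  12  28  38  36]]
```

The lamp knob in the top picture is within a few mm of the watch. The box edges and the lever shaft at column 315 match the prediction, so I descend and grip the lever knob by its ends.

>>> send_rows(
  series=[
    [[0,0,35],[0,0,0],55],
    [[0,0,35],[0,0,0],55],
    [[0,0,35],[0,0,0],55],
    [[0,0,25],[0,0,0],55],
    [[0,0,12],[0,0,0],55],
    [[0,0,8],[0,0,0],55],
    [[0,0,3],[0,0,0],55],
    [[0,0,0],[0,0,0],55],
  ],
)

```text
clock: 39.9
position: [346.3, -321.3, 31.5]
ee_rot: [0.371, 0.929, -0.0, 0.0]
contact_force: [-0.3, -0.6, 0.8]
gripper_width: 54.9
grasp_force: 0.0
```

>>> send_rows(
  series=[
    [[0,0,0],[0,0,0],22],
    [[0,0,0],[0,0,0],22],
    [[0,0,0],[0,0,0],22],
    [[0,0,0],[0,0,0],22],
    [[0,0,0],[0,0,0],22],
  ],
)

```text
clock: 40.4
position: [344.3, -322.3, 32.1]
ee_rot: [0.371, 0.929, -0.001, -0.001]
contact_force: [-7.1, -8.1, 1.2]
gripper_width: 29.0
grasp_force: 60.0
```

>>> send_rows(
  series=[
    [[-5.5,-2,-5.1],[0,0,0],22],
    [[-6,0,-4.5],[0,0,0],22],
    [[-6.4,0,-3.9],[0,0,0],22],
    [[-6.8,0,-3.3],[0,0,0],22],
  ],
)

```text
clock: 40.8
position: [358.5, -336.4, 46.5]
ee_rot: [0.372, 0.928, 0.002, -0.006]
contact_force: [-3.9, 9.6, -5.0]
gripper_width: 29.0
grasp_force: 60.2
```

>>> send_rows(
  series=[
    [[-7,0,-2.6],[0,0,0],22],
    [[-7.3,0,-1.8],[0,0,0],22],
    [[-7.4,0,-1.1],[0,0,0],22],
    [[-7.5,0,-0.4],[0,0,0],22],
    [[0,0,0],[0,0,0],22],
    [[0,0,0],[0,0,0],22],
  ],
)

```text
clock: 41.4
position: [381.5, -357.7, 53.8]
ee_rot: [0.372, 0.928, 0.001, -0.003]
contact_force: [-2.4, 5.3, 1.4]
gripper_width: 28.7
grasp_force: 62.1
```

```bash
python3 - <<'E'
from h import *
s=monitor.read_state();print(s['position'],s['contact_force'],s['gripper_width'],s['grasp_force'])
c=np.array([386,-358]);print('u off',(s['position'][:2]-c)@[.725,-.688],'v',(s['position'][:2]-c)@[.688,.725])
E
```

```text
[ 381.45525699 -357.74589459   53.80861214] [-2.42537097  5.29536296  1.3763797 ] 28.71720688548672 62.14469790458679
u off -3.4697632033280943 v -2.9425567666393673
```

>>> send_rows(
  series=[
    [[-3,0,0],[0,0,0],22],
    [[0,0,0],[0,0,0],22],
    [[0,0,0],[0,0,0],55],
    [[0,0,0],[0,0,0],55],
    [[0,0,0],[0,0,0],55],
    [[0,0,-20],[0,0,0],55],
    [[0,0,-40],[0,0,0],55],
    [[0,0,-50],[0,0,0],55],
  ],
)

```text
clock: 42.2
position: [384.9, -361.5, 163.9]
ee_rot: [0.372, 0.928, 0.0, -0.002]
contact_force: [1.5, -0.9, -0.3]
gripper_width: 54.7
grasp_force: 0.0
```

>>> send_rows(
  series=[
    [[20,0,-40],[0,0,0],55],
    [[40,0,0],[0,0,0],55],
    [[0,-40,0],[0,0,0],55],
    [[0,-40,0],[0,0,0],55],
    [[0,-40,0],[0,0,0],55],
    [[0,-30,0],[0,0,0],55],
    [[0,0,0],[0,0,0],55],
    [[0,0,0],[0,0,0],55],
  ],
)

```text
clock: 43.0
position: [238.6, -429.6, 204.2]
ee_rot: [0.372, 0.928, -0.0, 0.0]
contact_force: [0.9, 0.0, 0.1]
gripper_width: 54.9
grasp_force: 0.0
```

```bash
python3 - <<'E'
from h import *
s=monitor.read_state();print(s['position'],s['contact_force'])
t=snap('top','t20.png');sc=snap('scene','s20.png')
u=np.array([.725,-.688,0]);c=np.array([384,-361,0.])
K=lambda a:c+75*np.sin(a)*u+[0,0,30+75*np.cos(a)]
c2=c+[2,3,0];K2=lambda a:c2+75*np.sin(a)*u+[0,0,30+75*np.cos(a)]
for a in(-.2,0,.2):print(a,'top',proj('top',[K(a)])[0].round(1),'scene',proj('scene',[K2(a)])[0].round(1))
print('pivot',proj('scene',[c2+[0,0,30]])[0].round(1))
g=cv2.cvtColor(sc,cv2.COLOR_RGB2GRAY);x,y=proj('scene',[K2(0)])[0].round().astype(int)
print('\n'.join('%3d: '%(y+j)+' '.join('%3d'%v for v in g[y+j,x-12:x+13]) for j in range(-9,22)));print(x-12)
g=cv2.cvtColor(t,cv2.COLOR_RGB2GRAY);x,y=proj('top',[K(0)])[0].round().astype(int)
print('\n'.join('%3d: '%(y+j)+' '.join('%3d'%v for v in g[y+j,x-12:x+13]) for j in range(-11,12)));print(x-12)
E
```

```text
[ 238.60758938 -429.58497767  204.18682352] [0.86129224 0.0273936  0.10818352]
-0.2 top [453.9 260.7] scene [288.7 133. ]
0 top [457.4 257. ] scene [284.4 132.5]
0.2 top [460.6 253.3] scene [280.1 132.8]
pivot [285.4 151.1]
124: 194 198 201 199 200 199 191 188 189 187 191 189 192 189 187 193 198 199 202 204 205 197 179 106  87
125: 195 197 195 199 200 203 196 193 192 190 189 189 190 189 189 193 192 196 195 202 206 196 145 115 109
126: 200 199 195 197 198 199 198 195 192 191 186 193 188 193 192 189 193 193 191 195 200 192 127 123 125
127: 201 200 197 197 198 200 200 199 200 197 195 193 194 193 194 193 196 189 189 192 198 184 121 123 123
128: 204 203 198 199 196 196 198 198 194 195 203 190 131 106 105 132 192 194 192 191 185 137 113 119 122
129: 206 201 203 202 199 201 197 196 197 195 193 155  56  23  29  57 129 189 195 191 190 166 117 115 119
130: 203 204 205 204 205 197 201 194 196 205 189  93  24  13  12  14  84 162 189 188 181 131 111 110 116
131: 202 205 207 206 206 201 198 201 202 206 189  54  11  12  11  21  70 160 193 191 193 167 113 111 118
132: 200 201 204 204 209 203 203 203
[... 4101 characters left out ...]
35  47  34  22  28  37  65  89 107 113 120 124 127 130 133 136 139
263:  37  33  28  30  27  26  21  33  54  52  31  28  44  64  82  98 105 110 117 120 123 127 130 133 135
264:  36  33  34  26  27  28  37  52  54  42  21  27  55  76  86  92  98 104 110 115 119 124 127 130 132
265:  38  36  38  28  25  35  56  53  34  18  13  17  41  62  75  83  92  98 103 108 114 119 122 123 119
266:  34  30  30  25  40  63  58  30  14  10  14  15  24  43  60  74  85  90  96 104 109 110 106 103  96
267:  25  20  19  38  76  86  45  10  16  14  14  15  19  30  42  59  73  82  89  92  95  89  78  86  92
268:  19  20  30  67  91  70  21  11  14  12  15  16  13  15  52  81  80  70  76  78  75  71  79  90  96
445
```

The lever shaft stands vertical in the scene view (column 285 from row 137 to 146). Last check of bells, lamp and tools in the final top picture before handing in.

```bash
python3 - <<'E'
from h import *
t=cv2.imread('pics/t20.png').astype(int);g=t.sum(2)/3
def c(X,r=6,pc=80):
  x,y=proj('top',[X])[0].round().astype(int);R=g[y-r:y+r+1,x-r:x+r+1];w=np.clip(R-np.percentile(R,pc),0,None);yy,xx=np.mgrid[-r:r+1,-r:r+1];return world('top',[(x+(xx*w).sum()/w.sum(),y+(yy*w).sum()/w.sum())],X[2])[0].round(1)
print('bells',c([573,-218,84]),c([610,107,84]),'lamp',c([605,-64,255],8,75))
for n,f,(x0,y0,x1,y1) in(('tray','t18',(155,195,235,260)),('mat','t10',(235,165,320,222)),('back','t10',(200,90,420,160)),('bell b2','t10',(340,220,385,256))):
  d=np.abs(t-cv2.imread(f'pics/{f}.png').astype(int)).sum(2)[y0:y1,x0:x1];print(n,(d>60).sum(),d.max())
E
```

```text
bells [ 573.3 -218.5   84. ] [609.9 106.8  84. ] lamp [604.7 -63.9 255. ]
tray 0 12
mat 0 36
back 917 383
bell b2 0 21
```

```bash
python3 -c "
from bench import job_done;print(job_done())"
```

```text
the job is handed in; nothing more can be done
None
```

The job is handed in. Both movements are under bells, the lamp head is over the wristwatch to within a few mm, the tweezers and screwdriver are in the tray, and the dimmer lever stands straight up; the judge's verdict was not shown.

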